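Hang the UV lamp on its stand and switch it on

TASK

Hang the UV lamp on the bench stand: pass the keyhole in its back plate over the brass screw head, slide the lamp down until it is fully home and hangs there upright and let go. Then lift the red guard on the switch box, flip the toggle beneath it all the way over towards the guard's hinge, and let the guard fall fully shut again. Leave the beaker, dish, soap bottle and slide box alone.

Things in the scene. Friction and masses are not known exactly. Their poses are not given: they have to be found in the camera images.
- lamp_grip (a point): Centre of the black block grip (28 x 28 mm, 38 mm high) on top of the loose white UV lamp (about 280 g), near above its centre of mass: 147 mm above the lamp's underside, 34 mm in front of the back plate's mid-plane. Under the grip is only a 24 mm wide arm to the plate. The lamp, 166 mm tall, starts upright on the bench. Lamp axes: x from back plate to violet lens, y along the plate, z up.
- lamp_hole (a point): Centre of the keyhole's eight-sided entry hole, in the mid-plane of the lamp's aluminium back plate (5 mm thick, 80 wide, 128 tall): 26 mm across flats, 78 mm above the underside. A slot runs up from the hole, 15 mm wide for its first 5 mm, then 11 mm wide to its top end 108 mm above the underside. Lamp axes.
- lamp_seat (a point): Where the screw's axis lies in the plate's mid-plane when the lamp hangs fully home: in the slot, 26 mm above lamp_hole, 4 mm under the slot's top end. Lamp axes. The white housing (72 mm wide, 50 mm high) is low on the plate's front and reaches 60 mm ahead of the mid-plane.
- screw (a point): On the axis of the stand's horizontal shouldered screw, 140 mm above the bench, midway between the column's face and the back of the head. Axes: x out of the face towards the head, y along the face, z up. Shank 8 mm diameter, 9 mm long from face to head; brass head 18 mm diameter, 5 mm thick. The lamp hangs with its x along this x.
- stand: Fixed lamp stand, origin on the bench under the middle of the column's front face, axes as point screw. Blue base 150 (x) x 130 (y) x 18 mm high, centred on the origin; grey column 60 mm wide (y), 24 mm deep behind the face, top 165 mm above the bench.
- guard_grip (a point): Middle of the red guard near its free end, a good place to pinch its two sides (40 mm apart): when shut 65 mm from the hinge line, 24 mm above it and 14 mm under the guard's top. Moves with the guard, a cover 80 mm long, 40 wide, its top 38 mm above the hinge line, open underneath. Axes when shut: x from the free end to the hinge, y along the hinge, z up.
- guard_hinge (a point): Middle of the guard's hinge line, fixed on the grey switch box (130 x 96 mm, top 40 mm above the bench, 28 mm of it free beside the guard on each side), 44 mm above the bench. Axes: x from the guard's free end towards the hinge and beyond, y along the hinge, z up.
- guard (a joint): Opening angle of the guard, rad: 0 shut, 1.57 upright, stop at 1.9; its free end swings up and over to the hinge side. A weak spring (0.03 N m) shuts it slowly through a damper (0.12 N m s/rad): about 0.2 rad/s, some 8 s from wide open. Under 0.8 rad it covers the room in front of the toggle; it may rest on the gripper without harm, adding 1 to 3 N as it is pushed back.
- toggle_tip (a point): Centre of the 9 mm ball at the end of the steel toggle under the guard, 26 mm from its pivot, which is on the box top (40 mm above the bench), 45 mm from the hinge line towards the free end. Off, it leans about 0.45 rad away from the hinge; on, 0.45 rad towards it. Tip about 63 mm above the bench at both ends of the throw.
- toggle (a joint): Toggle angle, rad: 0 off (leaning away from the guard's hinge), 0.9 fully on (leaning towards the hinge, at its stop). Friction of about 1 N at the tip keeps it where it is left.
- beaker: Bystander: clear glass beaker, 64 mm diameter, 85 mm high, origin at the centre of its underside.
- soap: Bystander: green soap bottle with a white cap, 60 mm diameter, 150 mm high, origin at the centre of its underside.
- slidebox: Bystander: wooden slide box 60 x 90 x 35 mm, origin at the centre of its underside.
- dish: Bystander: low glass dish, 84 mm diameter, 16 mm high, origin at the centre of its underside.

How it is judged:
By the outcome, as a careful person would: the job done as asked, in the order asked, and still so for the second after the job is handed in, with the robot touching nothing.
It also fails if it takes over 67 s, if anything falls off the work surface, if the arm or the gripper's body presses on something with over 40 N, if the wrist force passes 120 N, or if a joint passes its speed limit or range.

ROBOT

A 7-joint arm with a two-finger parallel gripper is mounted at the origin on the work surface. World frame = base frame: x ahead of the robot, y to its left, z up, the work surface at z = 0. Lengths are in m, angles in rad, forces in N, time in s.
With the tool pointing down it reaches from about 0.425 to 0.925 m from the base axis. Payload 6.8 kg.
Tool frame: the origin (TCP) lies at the very end of the fingers, on their centre line; the grasp point (between the pads) lies 19 mm behind it (bot.grip_depth is the distance from the TCP to the grasp point, in m); z points along the fingers, y is the direction in which the jaws open and shut (so a half turn about z gives the same grasp; the last joint's range is limited). The gripper opens to 85 mm and grips with 20 to 120 N. Pads are 22 mm wide; open, the fingers measure 114 mm over their backs; the gripper's body (76 mm by 85 mm) begins 54 mm behind the grasp point. The pads swing forward as they close: fully open they stand 13 mm farther back than shut.
Start: joints at [-1.356, 0.477, 0.022, 1.555, -0.011, 1.109, -0.083], TCP at [0.214, 0.64, 0.231] pointing down, gripper open.
Joint ranges: [-2.96, 2.96], [-0.34, 2.1], [-1.41, 1.46], [0.24, 2.44], [-1.37, 4.51], [0.17, 1.92], [-2.96, 2.96]. Speed limits (rad/s): [2.39, 2.39, 3.14, 3.14, 3.14, 3.14, 3.14].

INTERFACE

Orientations are given as a unit quaternion [w, x, y, z].
In Python, from station import bot gives the robot as it stands.
- The arm moves only by the tool step_arm, never from a script. Its argument "increments" is a list of rows, each a list of 7 numbers: the shift along the world's x, y, z in m, then the turn, a rotation vector about the world's x, y, z in degrees, then the gripper command: -1 is fully open, 1 is shut, values between are in proportion. In form: [[dx, dy, dz, rx, ry, rz, fingers], ...]. A call has 1 to 10 rows; each row is the pose to reach, as a shift and turn from the pose commanded when the call began; what a row does not reach only later rows make up. A row lasts 1/12 s, in which the tool goes at most 41.7 mm and 7.16 degrees, less where a joint would pass 70% of its speed; a pose out of reach is approached as far as the arm can. A call with a gripper value outside its range is refused whole. The fingers move at their own pace and stop on an object; "force" is the grip in N (left out, the last holds). Time passes only in rows, so rows that repeat a pose let the fingers close. It gives the time, the measured TCP pose, the force and the opening at its end, in the units of the state.
- bot.get_obs(): the state, without advancing time (a new reading comes with each control period).
- bot.read_camera(name): name is "side" or "top" or "wrist"; returns a dict with "color" (384x512x3 uint8, red, green, blue), "intrinsics" (3x3 intrinsics, pixels), "extrinsics" (4x4, takes a point from camera to world coordinates). Camera axes: x right, y up, looking along -z (the intrinsics and any distortion apply to the point x, -y, -z); pixel columns grow to the right and rows downward; lengths in m; the calibration is good to about 2 mm. The wrist camera is an equidistant fisheye: a pixel r from the principal point sees the ray r / f radians off the axis. A picture is of the moment at which its call begins. There is no depth.
- bot.hand_in(): hands the job in, once; it reports no verdict.
Trained networks look in the newest picture that a camera, given by its name, has taken for a name from the list of things; names that differ only in an ending like _2 or _b are one class to them, and where a whole thing is asked for, a point or a joint stands for the part that bears it (a point fixed in the world has none). Each returns a list of dicts, best first, with "conf" (0 to 1); they miss things now and then, are a little off and sometimes report something else, mostly with a low value. They report only what shows in the picture. A call takes as long as a camera call.
- bot.recognise(thing, camera): "location" ([column, row] as shares, 0 to 1, of the picture: columns of its width, rows of its height, amid what is visible of it).
- bot.place_of(thing, camera): "location" ([column, row] as shares, 0 to 1, of the picture: columns of its width, rows of its height: a listed point, or the origin of a listed thing).
The state is a dict: "t": time; "q": joint angles; "joint_vel": joint speeds; "joint_torque": joint torques, N m; "eef_pos": TCP position; "tool_rot": TCP orientation; "contact_force": force on the tool from outside, world axes, zero at the start; "torque": the same for the moment, N m; "gripper_width": opening from 0.0 (shut) to 1.0 (fully open).
Only numpy, scipy, OpenCV 4.12 (cv2) and the standard library are available. Lean on these libraries where they do the work, as an engineer would, in place of code of your own. Each camera call takes 0.05 s, during which the arm holds its last target.

## Working session

There is one attempt and no reset: what is moved stays moved. The work goes in short steps, Python scripts to look and compute and a tool call to move; the robot and the scene stay as the last step left them, time stands still between calls to the robot, and variables do not carry over. Pictures are saved under pics/ and viewed, and the job is handed in when it is done.

Besides the shell and the picture viewer there is one more tool, called after ">>>" as name([rows], argument=value, ...), one row to a line, values as JSON. step_arm: Moves the arm, as the interface text tells. Its arguments: {"type":"object","properties":{"increments":{"type":"array","items":{"type":"array","items":{"type":"number"}}},"force":{"type":"number"}},"required":["increments"]}

```bash
ls; mkdir -p pics; cat > h.py <<'E'
import numpy as np, cv2, json
from station import bot
def snap(n,name):
    c=bot.read_camera(n); cv2.imwrite(f'pics/{name}.png',cv2.cvtColor(c['color'],cv2.COLOR_RGB2BGR)); return c
def ray(c,n,px):
    K=np.array(c['intrinsics']);E=np.array(c['extrinsics'])
    u=(px[0]-K[0,2])/K[0,0]; v=(px[1]-K[1,2])/K[1,1]
    if n=='wrist':
        r=np.hypot(u,v); s=np.sin(r)/r if r>1e-9 else 1; d=np.array([u*s,v*s,np.cos(r)])
    else: d=np.array([u,v,1.])
    d=np.array([d[0],-d[1],-d[2]]); d=E[:3,:3]@d; return E[:3,3],d/np.linalg.norm(d)
def proj(c,n,P):
    K=np.array(c['intrinsics']);E=np.array(c['extrinsics'])
    p=E[:3,:3].T@(np.array(P)-E[:3,3]); p=np.array([p[0],-p[1],-p[2]])
    if n=='wrist':
        r=np.hypot(p[0],p[1]); th=np.arctan2(r,p[2]); u,v=p[:2]/max(r,1e-9)*th
    else: u,v=p[:2]/p[2]
    return np.array([K[0,0]*u+K[0,2],K[1,1]*v+K[1,2]])
def tri(rs):
    A=np.zeros((3,3));b=np.zeros(3)
    for o,d in rs:
        M=np.eye(3)-np.outer(d,d);A+=M;b+=M@o
    P=np.linalg.solve(A,b); return P,[np.linalg.norm((np.eye(3)-np.outer(d,d))@(P-o)) for o,d in rs]
def atz(r,z): o,d=r; return o+d*(z-o[2])/d[2]
E
python3 - <<'E'
from h import *
np.set_printoptions(precision=4,suppress=True)
cs={n:snap(n,n+'0') for n in('side','top','wrist')}
for n,c in cs.items(): print(n,c.keys(),np.array(c['intrinsics']).tolist(),np.array(c['extrinsics']))
for t in ['lamp_grip','lamp_hole','lamp_seat','screw','stand','guard_grip','guard_hinge','toggle_tip','beaker','soap','slidebox','dish']:
    R=[]
    for n,c in cs.items():
        r=bot.place_of(t,n)
        for k in r[:2]:
            px=np.array(k['location'])*[512,384]; print(t,n,px,round(k['conf'],2))
        if r and r[0]['conf']>.4: R.append(ray(c,n,np.array(r[0]['location'])*[512,384]))
    if len(R)>1: print('   ',tri(R))
print(bot.get_obs())
E
```

```text
pics
side dict_keys(['color', 'intrinsics', 'extrinsics']) [[478.92514885628214, 0.0, 254.69348306498136], [0.0, 478.92514885628214, 189.28182088927366], [0.0, 0.0, 1.0]] [[ 0.9008  0.3083 -0.306   0.1985]
 [-0.4343  0.6502 -0.6234 -0.704 ]
 [ 0.0068  0.6944  0.7196  0.9134]
 [ 0.      0.      0.      1.    ]]
top dict_keys(['color', 'intrinsics', 'extrinsics']) [[491.78180408545063, 0.0, 259.03055342709064], [0.0, 491.78180408545063, 195.26639751029953], [0.0, 0.0, 1.0]] [[ 0.0003  0.9944 -0.106   0.4161]
 [-0.9999  0.0014  0.0109  0.0009]
 [ 0.011   0.106   0.9943  1.1011]
 [ 0.      0.      0.      1.    ]]
wrist dict_keys(['color', 'intrinsics', 'extrinsics']) [[297.3186396354542, 0.0, 250.1048027571989], [0.0, 297.3186396354542, 190.89273609165224], [0.0, 0.0, 1.0]] [[ 0.3158 -0.8997 -0.3013  0.1351]
 [ 0.9488  0.299   0.1017  0.6651]
 [-0.0014 -0.318   0.9481  0.3732]
 [ 0.      0.      0.      1.    ]]
lamp_grip side [206.592 100.8  ] 0.75
lamp_grip top [ 86.4256 178.7904] 0.74
    (array([0.5536, 0.33  , 0.1364]), [np.float64(0.0026097102407629112), np.float64(0.0026097102407
[... 1927 characters left out ...]
728417)])
dish side [207.104  289.4976] 0.83
dish top [322.6112 273.9072] 0.72
    (array([ 0.3579, -0.1506,  0.01  ]), [np.float64(0.0009171815139489156), np.float64(0.0009171815139490006)])
{'t': 1.95, 'q': array([-1.3561,  0.4771,  0.0224,  1.5554, -0.0115,  1.1093, -0.0831]), 'joint_vel': array([-0.0006, -0.0003, -0.0009,  0.001 ,  0.0015, -0.0003,  0.0002]), 'joint_torque': array([ -0.0009, -59.6293,   1.6058, -28.1545,   0.0124,   0.0015,
         0.    ]), 'eef_pos': array([0.2141, 0.6402, 0.2313]), 'tool_rot': array([-0.    ,  0.1607,  0.987 , -0.    ]), 'contact_force': array([-0.3735,  0.7747, -0.1132]), 'torque': array([0.016 , 0.0103, 0.0002]), 'gripper_width': 1.002676145896413}
```

View images.

```bash
python3 - <<'E'
import cv2
for n in('side0','top0','wrist0'):
    i=cv2.imread(f'pics/{n}.png'); cv2.imwrite(f'pics/{n}L.png',cv2.resize(i,(800,600),interpolation=cv2.INTER_CUBIC))
E
```

```text
(no output)
```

View pics/side0L.png

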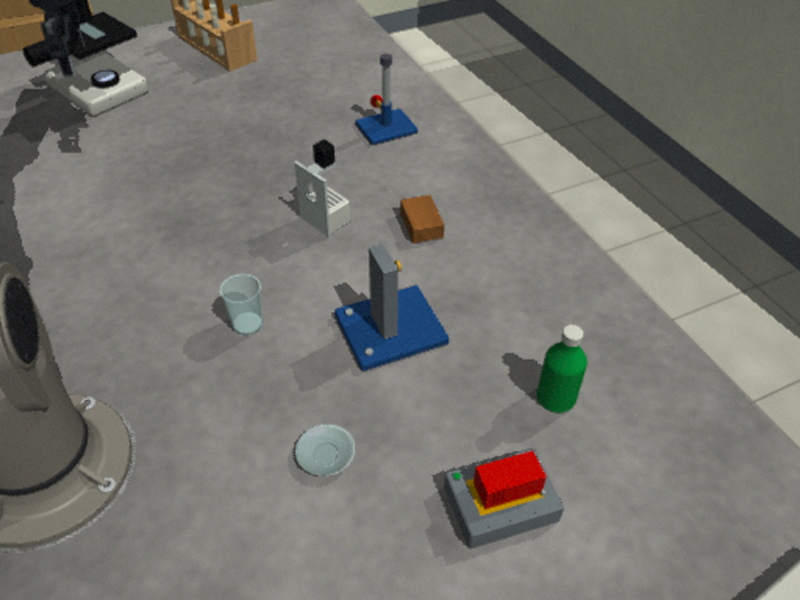

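View pics/top0L.png

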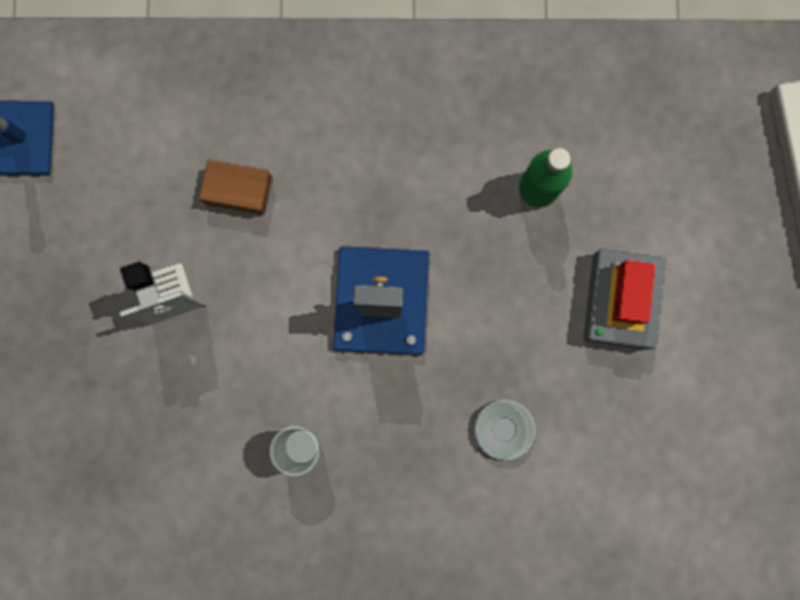

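View pics/wrist0L.png

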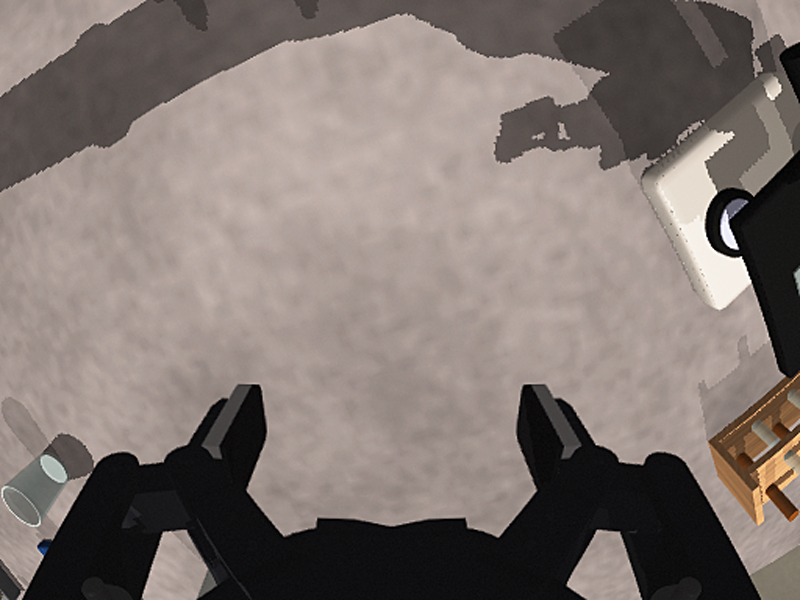

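>>> step_arm([
  [0.34,-0.31,0.03,0,0,42,-1],
  [0.34,-0.31,0.03,0,0,42,-1],
  [0.34,-0.31,0.03,0,0,42,-1],
  [0.34,-0.31,0.03,0,0,42,-1],
  [0.34,-0.31,0.03,0,0,42,-1],
  [0.34,-0.31,0.03,0,0,42,-1],
  [0.34,-0.31,0.03,0,0,42,-1],
  [0.34,-0.31,0.03,0,0,42,-1],
  [0.34,-0.31,0.03,0,0,42,-1],
  [0.34,-0.31,0.03,0,0,42,-1],
])

```text
t: 2.78
eef_pos: [0.5222, 0.3589, 0.2588]
tool_rot: [0.0, -0.204, 0.979, 0.0]
contact_force: [1.1, 1.3, -0.1]
gripper_width: 1.0
```

>>> step_arm([
  [0,0,0,0,0,0,-1],
])

```text
t: 2.87
eef_pos: [0.529, 0.3511, 0.2592]
tool_rot: [0.002, -0.197, 0.98, -0.002]
contact_force: [1.2, -0.5, 1.0]
gripper_width: 0.998
```

>>> step_arm([
  [0.015,-0.012,0,0,0,0,-1],
  [0.015,-0.012,0,0,0,0,-1],
  [0.015,-0.012,0,0,0,0,-1],
])

```text
t: 3.12
eef_pos: [0.5361, 0.348, 0.2583]
tool_rot: [-0.0, -0.203, 0.979, -0.0]
contact_force: [-0.1, 0.5, -0.3]
gripper_width: 1.001
```

```bash
cat > meas.py <<'E'
from h import *
import sys
np.set_printoptions(precision=4,suppress=True)
def meas(cams,things,tag,thr=.35):
    cs={n:snap(n,f'{n}_{tag}') for n in cams}; out={}
    for t in things:
        R=[]
        for n,c in cs.items():
            r=bot.place_of(t,n)
            if r:
                px=np.array(r[0]['location'])*[512,384]; print(t,n,px,round(r[0]['conf'],2),end=' | ')
                if r[0]['conf']>thr: R.append(ray(c,n,px))
        print()
        if len(R)>1: P,e=tri(R); print('   ',P,np.round(e,4)); out[t]=P
    return cs,out
E
python3 - <<'E'
from meas import *
cs,o=meas(['wrist'],['lamp_grip','lamp_hole','lamp_seat'],'1')
i=cv2.imread('pics/wrist_1.png'); cv2.imwrite('pics/wrist_1L.png',cv2.resize(i,(800,600),interpolation=cv2.INTER_CUBIC))
c=cs['wrist']
for p in ([.5536,.33,.147],[.5245,.3167,.078]): print(proj(c,'wrist',p))
ob=bot.get_obs();print(ob['t'],ob['eef_pos'],ob['tool_rot']); print(c['extrinsics'])
E
```

```text
lamp_grip wrist [219.2896 201.1008] 0.73 | 

lamp_seat wrist [228.096  150.2976] 0.61 | 
[224.2973 198.1064]
[228.2554 149.4956]
3.3167 [0.5346 0.35   0.2583] [-0.0002 -0.2048  0.9788  0.0003]
[[-0.3983 -0.8696 -0.2917  0.4597]
 [ 0.9172 -0.3777 -0.1265  0.3149]
 [-0.0001 -0.3179  0.9481  0.4011]
 [ 0.      0.      0.      1.    ]]
```

View pics/wrist_1L.png

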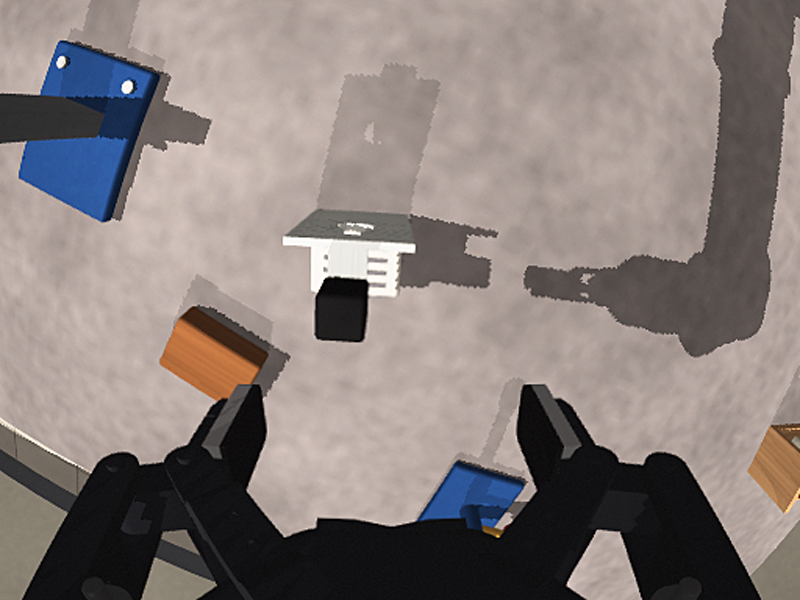

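```bash
python3 - <<'E'
import cv2
i=cv2.imread('pics/wrist_1.png')[120:230,165:280]; cv2.imwrite('pics/c1.png',cv2.resize(i,None,fx=6,fy=5.4,interpolation=cv2.INTER_CUBIC))
i=cv2.imread('pics/top0.png')[140:220,200:290]; cv2.imwrite('pics/c2.png',cv2.resize(i,None,fx=6,fy=6,interpolation=cv2.INTER_CUBIC))
E
```

```text
(no output)
```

View pics/c1.png

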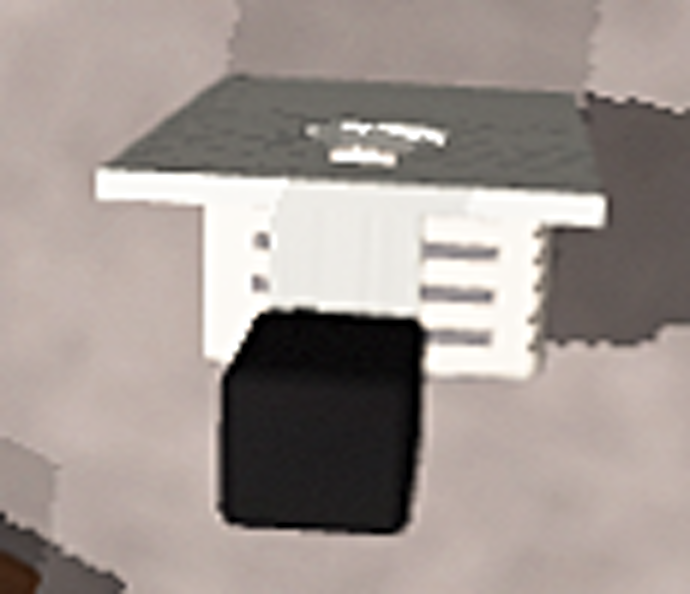

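View pics/c2.png

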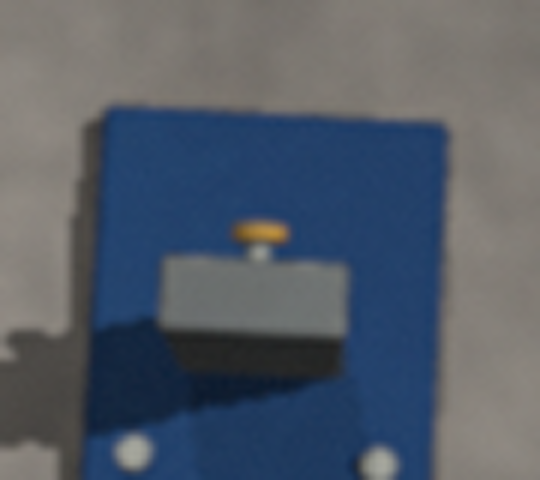

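```bash
cat > cam_saved.py <<'E'
import numpy as np
W1=dict(intrinsics=[[297.3186,0,250.1048],[0,297.3186,190.8927],[0,0,1]],extrinsics=[[-0.3983,-0.8696,-0.2917,0.4597],[0.9172,-0.3777,-0.1265,0.3149],[-0.0001,-0.3179,0.9481,0.4011],[0,0,0,1]])
T=dict(intrinsics=[[491.7818,0,259.0306],[0,491.7818,195.2664],[0,0,1]],extrinsics=[[0.0003,0.9944,-0.106,0.4161],[-0.9999,0.0014,0.0109,0.0009],[0.011,0.106,0.9943,1.1011],[0,0,0,1]])
S=dict(intrinsics=[[478.9251,0,254.6935],[0,478.9251,189.2818],[0,0,1]],extrinsics=[[0.9008,0.3083,-0.306,0.1985],[-0.4343,0.6502,-0.6234,-0.704],[0.0068,0.6944,0.7196,0.9134],[0,0,0,1]])
E
python3 - <<'E'
from h import *; from cam_saved import *
def seg(c,n,a,b,z):
    A=atz(ray(c,n,a),z);B=atz(ray(c,n,b),z);d=B-A;print(A,B,'len',np.linalg.norm(d),'ang',np.degrees(np.arctan2(d[1],d[0])),'mid',(A+B)/2)
np.set_printoptions(precision=4,suppress=True)
o=lambda x,y:(165+x/6,120+y/5.4)
seg(W1,'wrist',o(98,168),o(606,196),.128); seg(W1,'wrist',o(98,200),o(605,226),.128)
print('grip');seg(W1,'wrist',o(225,377),o(413,380),.166);seg(W1,'wrist',o(225,522),o(408,532),.166)
o=lambda x,y:(200+x/6,140+y/6)
print('stand');seg(T,'top',o(105,106),o(447,124),.018);seg(T,'top',o(163,257),o(348,266),.165);seg(T,'top',o(163,330),o(345,340),.165)
print(atz(ray(T,'top',o(262,233)),.147))
E
```

```text
[0.5332 0.2756 0.128 ] [0.5064 0.3514 0.128 ] len 0.08035388187795818 ang 109.46976534026078 mid [0.5198 0.3135 0.128 ]
[0.5386 0.2776 0.128 ] [0.5114 0.3534 0.128 ] len 0.08056268008970104 ang 109.7710895522406 mid [0.525  0.3155 0.128 ]
grip
[0.5471 0.3092 0.166 ] [0.537  0.3336 0.166 ] len 0.026424886423274077 ang 112.40063170549007 mid [0.5421 0.3214 0.166 ]
[0.5702 0.3177 0.166 ] [0.561  0.3427 0.166 ] len 0.026623792290467276 ang 110.10400645516417 mid [0.5656 0.3302 0.166 ]
stand
[0.6158 0.0817 0.018 ] [ 0.6093 -0.0455  0.018 ] len 0.12736607631796695 ang -92.9229453251197 mid [0.6126 0.0181 0.018 ]
[0.5398 0.0518 0.165 ] [ 0.537  -0.0074  0.165 ] len 0.05921165402745776 ang -92.70925311734497 mid [0.5384 0.0222 0.165 ]
[0.5163 0.0516 0.165 ] [ 0.5132 -0.0064  0.165 ] len 0.058116780745871954 ang -93.07951920824654 mid [0.5148 0.0226 0.165 ]
[0.5501 0.0205 0.147 ]
```

>>> step_arm([
  [0.02,-0.024,0,0,0,-4,-1],
  [0.02,-0.024,0,0,0,-4,-1],
  [0.02,-0.024,-0.03,0,0,-4,-1],
  [0.02,-0.024,-0.06,0,0,-4,-1],
  [0.02,-0.024,-0.06,0,0,-4,-1],
  [0.02,-0.024,-0.06,0,0,-4,-1],
])

```text
t: 3.82
eef_pos: [0.5543, 0.3246, 0.1973]
tool_rot: [-0.002, -0.17, 0.985, -0.001]
contact_force: [0.5, -0.3, 0.5]
gripper_width: 0.998
```

```bash
python3 - <<'E'
from meas import *
cs,o=meas(['wrist'],[],'2')
i=cv2.imread('pics/wrist_2.png'); cv2.imwrite('pics/wrist_2L.png',cv2.resize(i,(800,600),interpolation=cv2.INTER_CUBIC))
c=cs['wrist']
for p in ([.5544,.326,.166],[.5244,.3145,.128]): print(proj(c,'wrist',p)*800/512)
ob=bot.get_obs();print(ob['t'],ob['eef_pos'],ob['tool_rot']); print(c['extrinsics'])
print(proj(c,'wrist',ob['eef_pos'])*800/512)
E
```

```text
[393.9043 356.7287]
[392.0372 259.5455]
3.8667 [0.5556 0.3252 0.1991] [-0.0001 -0.1699  0.9855  0.    ]
[[-0.3365 -0.8938 -0.2964  0.4763]
 [ 0.9417 -0.3197 -0.1052  0.2969]
 [-0.0007 -0.3145  0.9492  0.3404]
 [ 0.      0.      0.      1.    ]]
[391.2607 399.1786]
```

View pics/wrist_2L.png

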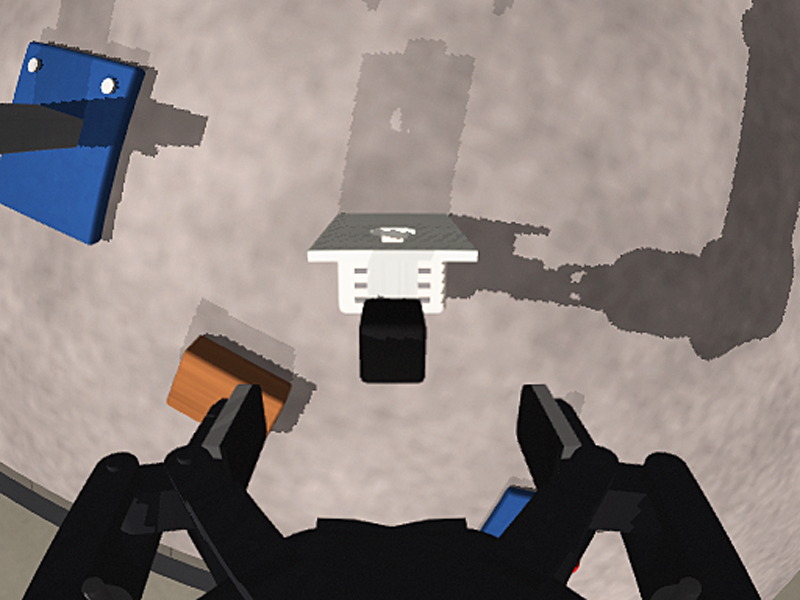

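>>> step_arm([
  [-0.001,0.001,-0.035,0,0,0,-1],
  [-0.001,0.001,-0.071,0,0,0,-1],
  [-0.001,0.001,-0.071,0,0,0,-1],
  [-0.001,0.001,-0.071,0,0,0,1],
  [-0.001,0.001,-0.071,0,0,0,1],
  [-0.001,0.001,-0.071,0,0,0,1],
  [-0.001,0.001,-0.071,0,0,0,1],
  [-0.001,0.001,-0.071,0,0,0,1],
  [-0.001,0.001,-0.071,0,0,0,1],
  [-0.001,0.001,-0.071,0,0,0,1],
], force=60)

```text
t: 4.7
eef_pos: [0.5562, 0.3259, 0.1295]
tool_rot: [0.002, -0.169, 0.986, 0.001]
contact_force: [-0.8, -1.9, 6.5]
gripper_width: 0.321
```

>>> step_arm([
  [0,0,0,0,0,0,1],
  [0,0,0,0,0,0,1],
])

```text
t: 4.87
eef_pos: [0.5562, 0.326, 0.1295]
tool_rot: [0.002, -0.169, 0.986, 0.001]
contact_force: [0.5, -0.9, 6.0]
gripper_width: 0.324
```

>>> step_arm([
  [0,0,0.02,0,0,0,1],
  [0,0,0.05,0,0,0,1],
  [0.02,-0.02,0.07,0,0,-2,1],
  [0.04,-0.05,0.07,0,0,-5,1],
  [0.06,-0.08,0.07,0,0,-8,1],
  [0.08,-0.11,0.07,0,0,-12,1],
  [0.08,-0.14,0.07,0,0,-16,1],
  [0.08,-0.17,0.07,0,0,-20,1],
  [0.08,-0.2,0.07,0,0,-22.6,1],
  [0.08,-0.23,0.07,0,0,-22.6,1],
])

```text
t: 5.7
eef_pos: [0.6344, 0.0941, 0.1973]
tool_rot: [-0.0, 0.028, 1.0, -0.0]
contact_force: [0.6, 0.5, -1.7]
gripper_width: 0.323
```

>>> step_arm([
  [-0.01,-0.03,0,0,0,0,1],
  [-0.019,-0.06,0,0,0,0,1],
  [-0.019,-0.078,0,0,0,0,1],
  [-0.019,-0.078,0,0,0,0,1],
  [-0.019,-0.078,0,0,0,0,1],
])

```text
t: 6.12
eef_pos: [0.6156, 0.016, 0.1976]
tool_rot: [0.0, 0.028, 1.0, -0.0]
contact_force: [0.7, 0.5, -1.8]
gripper_width: 0.319
```

```bash
python3 - <<'E'
from meas import *
cs,o=meas(['wrist','side','top'],['lamp_hole','lamp_grip','screw'],'3')
for n in ['wrist','side']:
    i=cv2.imread(f'pics/{n}_3.png'); cv2.imwrite(f'pics/{n}_3L.png',cv2.resize(i,(800,600),interpolation=cv2.INTER_CUBIC))
c=cs['wrist']
ob=bot.get_obs();print(ob['t'],ob['eef_pos'],ob['tool_rot'],ob['contact_force'],ob['gripper_width']); print(np.array(c['extrinsics']).tolist())
E
```

```text
lamp_hole wrist [248.9856 164.3136] 0.62 | lamp_hole side [266.2912 163.6992] 0.72 | 
    [0.579  0.0163 0.1546] [0.0022 0.0022]
lamp_grip wrist [252.2112 268.1088] 0.59 | lamp_grip side [278.6816 139.0848] 0.9 | 
    [0.6117 0.0165 0.2186] [0.001 0.001]
screw wrist [256.2048 111.3984] 0.58 | screw side [250.7776 174.6816] 0.69 | screw top [404.224 168.192] 0.28 | 
    [0.5449 0.0237 0.1276] [0.0001 0.0001]
6.7167 [0.6158 0.0177 0.1973] [-0.      0.0269  0.9996  0.    ] [-1.3352 -0.67   -2.191 ] 0.31635712729754445
[[0.05549874132092353, -0.9466079529003029, -0.31757404367751974, 0.5325877400418453], [0.9984587469895078, 0.05266200015302267, 0.017516971770982277, 0.02001162107425241], [0.00014237954759968474, -0.3180567516116912, 0.9480716652670744, 0.34045959503876344], [0.0, 0.0, 0.0, 1.0]]
```

View pics/wrist_3L.png

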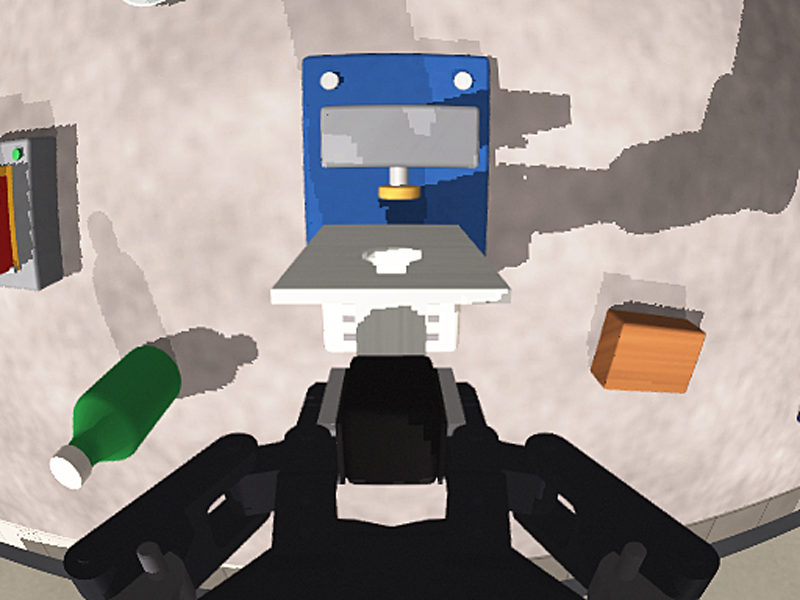

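View pics/side_3L.png

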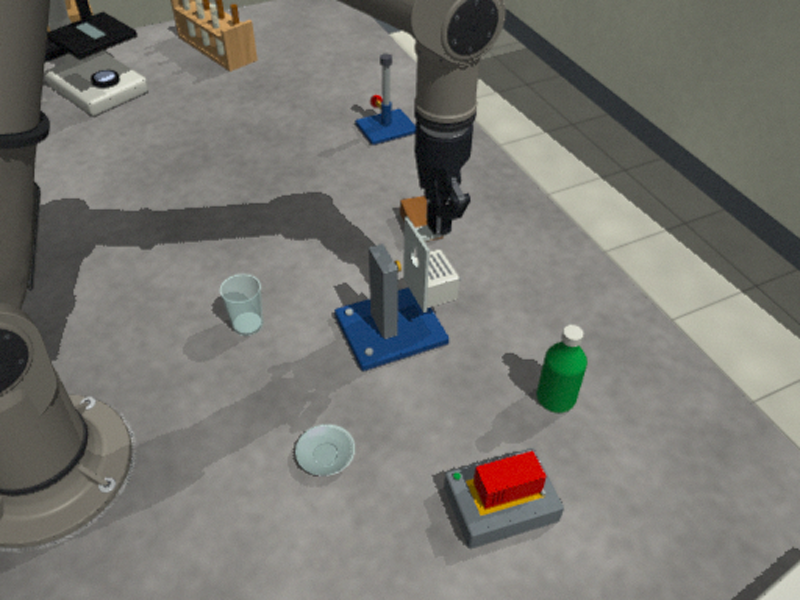

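```bash
python3 - <<'E'
import cv2
i=cv2.imread('pics/wrist_3.png')[60:205,165:335]; cv2.imwrite('pics/c3.png',cv2.resize(i,None,fx=4.5,fy=4.1379,interpolation=cv2.INTER_CUBIC))
E
```

```text
(no output)
```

View pics/c3.png

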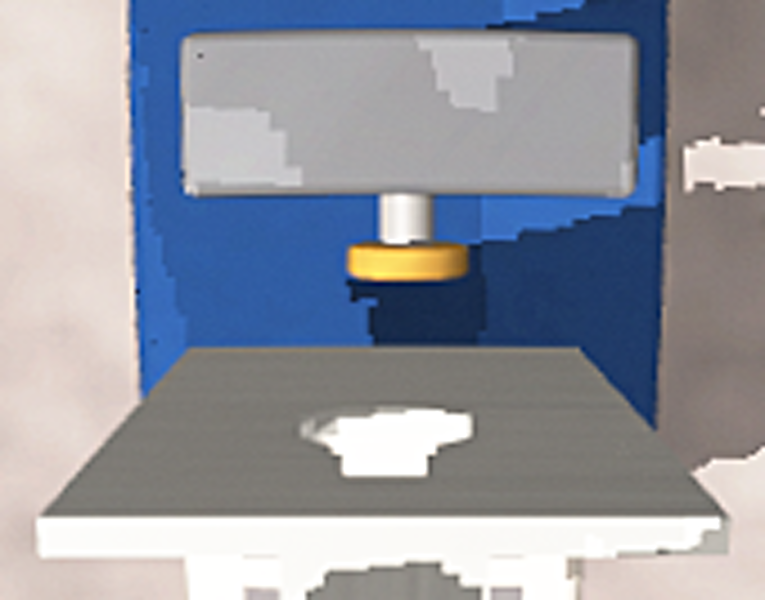

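```bash
cat > w3.py <<'E'
W3=dict(intrinsics=[[297.3186,0,250.1048],[0,297.3186,190.8927],[0,0,1]],extrinsics=[[0.05549874132092353, -0.9466079529003029, -0.31757404367751974, 0.5325877400418453], [0.9984587469895078, 0.05266200015302267, 0.017516971770982277, 0.02001162107425241], [0.00014237954759968474, -0.3180567516116912, 0.9480716652670744, 0.34045959503876344], [0.0, 0.0, 0.0, 1.0]])
E
python3 - <<'E'
from h import *; from w3 import *
def seg(c,n,a,b,z):
    A=atz(ray(c,n,a),z);B=atz(ray(c,n,b),z);d=B-A;print(A,B,'len',np.linalg.norm(d),'ang',np.degrees(np.arctan2(d[1],d[0])),'mid',(A+B)/2)
np.set_printoptions(precision=4,suppress=True)
o=lambda x,y:(165+x/4.5,60+y/4.1379)
print('plate');seg(W3,'wrist',o(38,517),o(728,515),.196);seg(W3,'wrist',o(187,348),o(578,348),.068)
print('col');seg(W3,'wrist',o(183,195),o(637,195),.165);seg(W3,'wrist',o(183,34),o(637,34),.165)
print('base');seg(W3,'wrist',o(347,252),o(468,252),.148)
print('shank z140', [atz(ray(W3,'wrist',o(407,218)),.14)])
E
```

```text
plate
[ 0.5755 -0.0223  0.196 ] [0.5797 0.0574 0.196 ] len 0.07981272562623862 ang 87.00519913981151 mid [0.5776 0.0175 0.196 ]
[ 0.5757 -0.023   0.068 ] [0.5802 0.0578 0.068 ] len 0.0809592723170202 ang 86.8149940138602 mid [0.5779 0.0174 0.068 ]
col
[ 0.5381 -0.0064  0.165 ] [0.5412 0.0529 0.165 ] len 0.059370049017899565 ang 87.03805884797374 mid [0.5397 0.0232 0.165 ]
[ 0.515  -0.0048  0.165 ] [0.5179 0.0538 0.165 ] len 0.05865119494709105 ang 87.1413260250673 mid [0.5165 0.0245 0.165 ]
base
[0.5493 0.014  0.148 ] [0.5502 0.0313 0.148 ] len 0.01732965705278086 ang 86.9831358093391 mid [0.5498 0.0226 0.148 ]
shank z140 [array([0.5449, 0.0229, 0.14  ])]
```

>>> step_arm([
  [-0.005,0.0045,-0.0058,0,0,0,1],
  [-0.0148,0.0045,-0.0058,0,0,0,1],
  [-0.0148,0.0045,-0.0058,0,0,0,1],
  [-0.0148,0.0045,-0.0058,0,0,0,1],
])

```text
t: 7.05
eef_pos: [0.6001, 0.0221, 0.1914]
tool_rot: [-0.0, 0.027, 1.0, 0.0]
contact_force: [0.3, -0.9, -2.8]
gripper_width: 0.322
```

```bash
python3 - <<'E'
from meas import *
cs,o=meas(['wrist','side'],['lamp_hole'],'4')
i=cv2.imread('pics/wrist_4.png')[60:205,165:335]; cv2.imwrite('pics/c4.png',cv2.resize(i,None,fx=4.5,fy=4.1379,interpolation=cv2.INTER_CUBIC))
i=cv2.imread('pics/side_4.png')[110:260,210:360]; cv2.imwrite('pics/c4s.png',cv2.resize(i,None,fx=4,fy=4,interpolation=cv2.INTER_CUBIC))
c=cs['wrist']
ob=bot.get_obs();print(ob['t'],ob['eef_pos'],ob['tool_rot'],ob['contact_force'],ob['gripper_width']); print(np.array(c['extrinsics']).tolist())
E
```

```text
lamp_hole wrist [248.5248 168.1152] 0.64 | 
7.25 [0.6013 0.0219 0.1918] [0.0003 0.0271 0.9996 0.    ] [-0.0192  0.1956 -2.1273] 0.32027680566660843
[[0.052228124971133216, -0.9470556035879693, -0.31679316071314173, 0.5171688626002762], [0.9986351624851172, 0.049590144779909986, 0.01638992950037128, 0.02585360157532221], [0.00018764412931161734, -0.31721680480915626, 0.9483530268504162, 0.3343144056973243], [0.0, 0.0, 0.0, 1.0]]
```

View pics/c4.png

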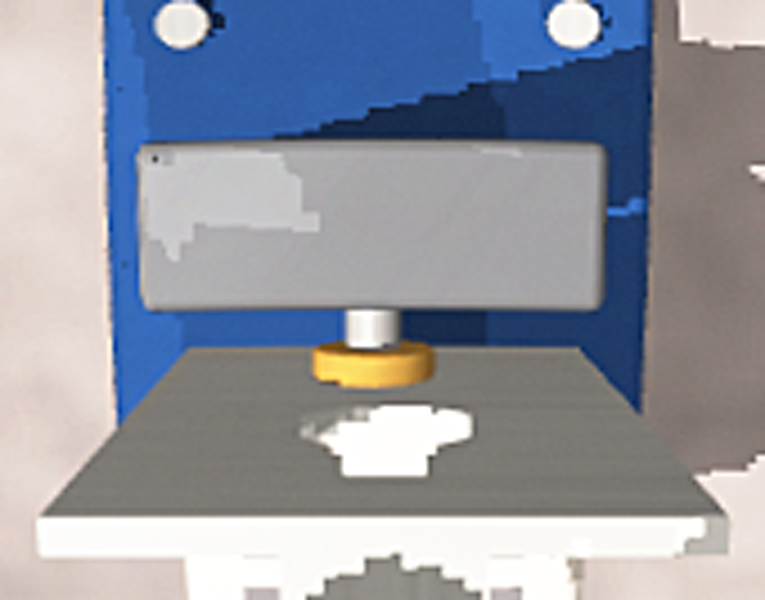

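View pics/c4s.png

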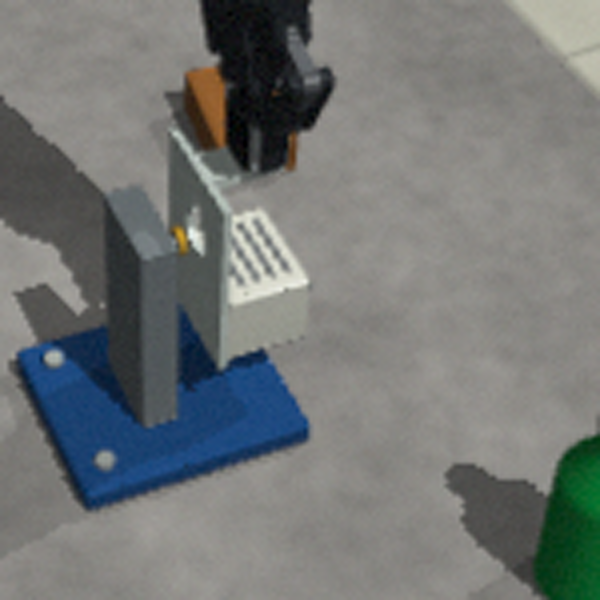

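```bash
cat > w4.py <<'E'
W4=dict(intrinsics=[[297.3186,0,250.1048],[0,297.3186,190.8927],[0,0,1]],extrinsics=[[0.052228124971133216, -0.9470556035879693, -0.31679316071314173, 0.5171688626002762], [0.9986351624851172, 0.049590144779909986, 0.01638992950037128, 0.02585360157532221], [0.00018764412931161734, -0.31721680480915626, 0.9483530268504162, 0.3343144056973243], [0.0, 0.0, 0.0, 1.0]])
E
python3 - <<'E'
from h import *; from w4 import *
ex=np.array([np.cos(np.radians(-2.95)),np.sin(np.radians(-2.95))]);ey=np.array([-ex[1],ex[0]])
def seg(n,a,b,z):
    A=atz(ray(W4,'wrist',a),z);B=atz(ray(W4,'wrist',b),z);d=B-A;m=(A+B)/2;print(n,'len',np.linalg.norm(d),'ang',np.degrees(np.arctan2(d[1],d[0])),'mid',m,'stand xy',(m[:2]-[.5395,.0232])@ex,(m[:2]-[.5395,.0232])@ey)
np.set_printoptions(precision=4,suppress=True)
o=lambda x,y:(165+x/4.5,60+y/4.1379)
seg('ptop',o(38,517),o(728,515),.190);seg('pbot',o(187,348),o(578,348),.062)
seg('col',o(138,309),o(605,309),.165);seg('colb',o(138,145),o(605,145),.165)
seg('head',o(313,355),o(436,355),.147)
seg('hole',o(300,428),o(474,425),.140)
# fov of head: bottom of head front edge
E
```

```text
ptop len 0.07971051187142612 ang 87.19201338324591 mid [0.562  0.0235 0.19  ] stand xy 0.02243990876093653 0.0014885373363729393
pbot len 0.08090421444222878 ang 87.00223681371969 mid [0.5622 0.0234 0.062 ] stand xy 0.022706997897650197 0.0014195997946173443
col len 0.05986226542225061 ang 86.94148228124111 mid [0.5395 0.0232 0.165 ] stand xy 2.8178220942788672e-06 1.707648865306483e-05
colb len 0.0586480734883346 ang 86.89953347398648 mid [0.5166 0.0244 0.165 ] stand xy -0.02292049770359944 6.52955895119916e-05
head len 0.017421018718327592 ang 86.96709174302796 mid [0.5494 0.023  0.147 ] stand xy 0.009906527112772333 0.00030984925930202897
hole len 0.025952122763437058 ang 88.119352818504 mid [0.5625 0.0241 0.14  ] stand xy 0.022872918022595477 0.0021009912247324327
```

>>> step_arm([
  [-0.005,-0.0011,0,0,0,0,1],
  [-0.01,-0.0008,0,0,0,0,1],
  [-0.015,-0.0005,0,0,0,0,1],
  [-0.02,-0.0003,0,0,0,0,1],
  [-0.02,-0.0003,0,0,0,0,1],
  [-0.02,-0.0003,0,0,0,0,1],
])

```text
t: 7.75
eef_pos: [0.5807, 0.0218, 0.1917]
tool_rot: [0.0, 0.027, 1.0, 0.0]
contact_force: [0.1, -0.9, -2.1]
gripper_width: 0.32
```

```bash
python3 - <<'E'
from meas import *
cs,o=meas(['wrist'],[],'5')
i=cv2.imread('pics/wrist_5.png')[60:205,165:335]; cv2.imwrite('pics/c5.png',cv2.resize(i,None,fx=4.5,fy=4.1379,interpolation=cv2.INTER_CUBIC))
c=cs['wrist']
ob=bot.get_obs();print(ob['t'],ob['eef_pos'],ob['tool_rot'],ob['contact_force'],ob['gripper_width']); print(np.array(c['extrinsics']).tolist())
E
```

```text
7.8 [0.5811 0.0218 0.1918] [0.0002 0.0269 0.9996 0.0001] [ 0.1115  0.3414 -1.4381] 0.31474155252084823
[[0.05240191598409145, -0.946750097574111, -0.3176763950069404, 0.49767266115719166], [0.9986260135878242, 0.049792030149629386, 0.01633519878261447, 0.025531441152405833], [0.00035240159667840223, -0.3180959076709221, 0.9480584735848971, 0.33452069223800796], [0.0, 0.0, 0.0, 1.0]]
```

View pics/c5.png

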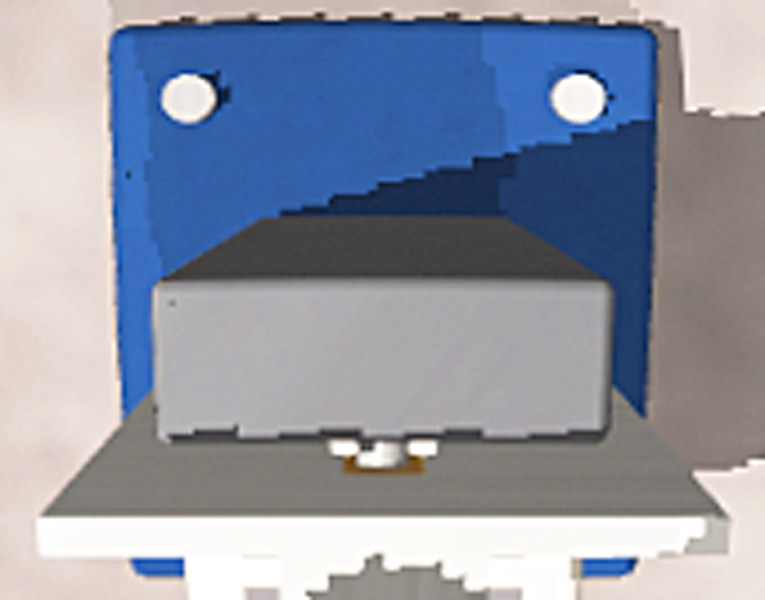

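```bash
python3 - <<'E'
from h import *
W=dict(intrinsics=[[297.3186,0,250.1048],[0,297.3186,190.8927],[0,0,1]],extrinsics=[[0.05240191598409145, -0.946750097574111, -0.3176763950069404, 0.49767266115719166], [0.9986260135878242, 0.049792030149629386, 0.01633519878261447, 0.025531441152405833], [0.00035240159667840223, -0.3180959076709221, 0.9480584735848971, 0.33452069223800796], [0.0, 0.0, 0.0, 1.0]])
ex=np.array([np.cos(np.radians(-2.95)),np.sin(np.radians(-2.95))]);ey=np.array([-ex[1],ex[0]])
def seg(n,a,b,z):
    A=atz(ray(W,'wrist',a),z);B=atz(ray(W,'wrist',b),z);d=B-A;m=(A+B)/2;print(n,'len',np.linalg.norm(d),'ang',np.degrees(np.arctan2(d[1],d[0])),'mid',m,'stand xy',(m[:2]-[.5395,.0232])@ex,(m[:2]-[.5395,.0232])@ey)
o=lambda x,y:(165+x/4.5,60+y/4.1379)
seg('ptop',o(38,517),o(728,515),.190);seg('col',o(156,438),o(612,440),.165)
seg('colb',o(154,283),o(612,283),.165)
E
```

```text
ptop len 0.0798475009560012 ang 87.1791406630267 mid [0.54270236 0.02321627 0.19      ] stand xy 0.003197280387737726 0.00018105860610854077
col len 0.0599857648855121 ang 86.71220075643359 mid [0.53901988 0.02356826 0.165     ] stand xy -0.0004984401774253028 0.00034306500094504855
colb len 0.05852235881932991 ang 86.99412937042453 mid [0.51662138 0.02460243 0.165     ] stand xy -0.022920478081300783 0.0002231376729362477
```

>>> step_arm([
  [-0.0015,0,0,0,0,0,1],
  [-0.0015,0,-0.004,0,0,0,1],
  [-0.0015,0,-0.008,0,0,0,1],
  [-0.0015,0,-0.012,0,0,0,1],
  [-0.0015,0,-0.016,0,0,0,1],
  [-0.0015,0,-0.016,0,0,0,1],
])

```text
t: 8.3
eef_pos: [0.5789, 0.0217, 0.1743]
tool_rot: [-0.001, 0.027, 1.0, -0.0]
contact_force: [0.4, 0.7, -3.0]
gripper_width: 0.317
```

>>> step_arm([
  [0,0,-0.004,0,0,0,1],
  [0,0,-0.008,0,0,0,1],
  [0,0,-0.009,0,0,0,1],
  [0,0,-0.009,0,0,0,1],
])

```text
t: 8.63
eef_pos: [0.5792, 0.0217, 0.1661]
tool_rot: [-0.0, 0.027, 1.0, -0.0]
contact_force: [0.1, -0.3, -2.5]
gripper_width: 0.321
```

```bash
python3 - <<'E'
from meas import *
cs,o=meas(['wrist','side'],[],'6')
i=cv2.imread('pics/wrist_6.png')[60:205,165:335]; cv2.imwrite('pics/c6.png',cv2.resize(i,None,fx=4.5,fy=4.1379,interpolation=cv2.INTER_CUBIC))
i=cv2.imread('pics/side_6.png')[110:260,210:360]; cv2.imwrite('pics/c6s.png',cv2.resize(i,None,fx=4,fy=4,interpolation=cv2.INTER_CUBIC))
ob=bot.get_obs();print(ob['t'],ob['eef_pos'],ob['tool_rot'],ob['contact_force'],ob['gripper_width'])
E
```

```text
8.7333 [0.5796 0.0217 0.1666] [0.     0.027  0.9996 0.    ] [ 1.4593 -0.1919 -1.4158] 0.3222657613309615
```

View pics/c6.png

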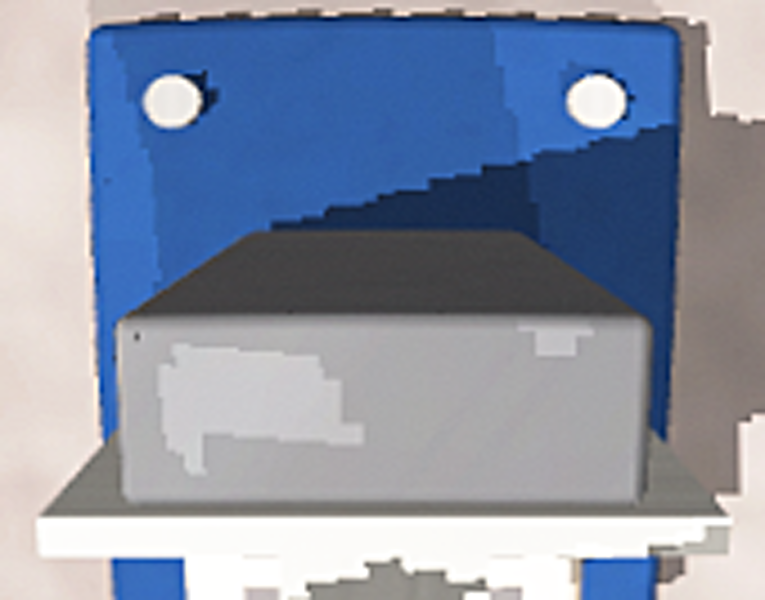

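View pics/c6s.png

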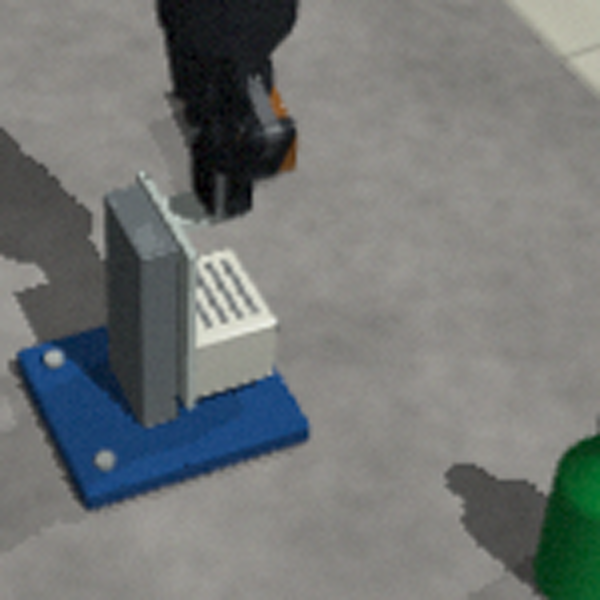

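>>> step_arm([
  [0,0,-0.001,0,0,0,1],
  [0,0,-0.002,0,0,0,1],
  [0,0,-0.002,0,0,0,1],
])

```text
t: 8.98
eef_pos: [0.5799, 0.0217, 0.1651]
tool_rot: [0.0, 0.027, 1.0, 0.0]
contact_force: [-0.1, 0.4, 1.5]
gripper_width: 0.32
```

>>> step_arm([
  [0,0,-0.0005,0,0,0,1],
  [0,0,-0.0005,0,0,0,-1],
  [0,0,-0.0005,0,0,0,-1],
  [0,0,-0.0005,0,0,0,-1],
  [0,0,-0.0005,0,0,0,-1],
  [0,0,-0.0005,0,0,0,-1],
  [0,0,0.02,0,0,0,-1],
  [0,0,0.05,0,0,0,-1],
  [0,0,0.08,0,0,0,-1],
])

```text
t: 9.73
eef_pos: [0.5787, 0.0216, 0.2446]
tool_rot: [-0.001, 0.027, 1.0, -0.0]
contact_force: [1.2, 0.2, 0.3]
gripper_width: 1.001
```

```bash
python3 - <<'E'
from meas import *
cs,o=meas(['wrist','side'],[],'7')
i=cv2.imread('pics/wrist_7.png'); cv2.imwrite('pics/c7.png',cv2.resize(i,(800,600),interpolation=cv2.INTER_CUBIC))
i=cv2.imread('pics/side_7.png')[110:260,210:360]; cv2.imwrite('pics/c7s.png',cv2.resize(i,None,fx=4,fy=4,interpolation=cv2.INTER_CUBIC))
ob=bot.get_obs();print(ob['t'],ob['eef_pos'],ob['tool_rot'],ob['contact_force'],ob['gripper_width'])
print(np.array(cs['wrist']['extrinsics']).tolist())
E
```

```text
9.8333 [0.5826 0.0218 0.2497] [0.0045 0.0272 0.9996 0.0008] [ 0.1913 -0.5331  0.2294] 1.0003642083822877
[[0.052598315700732014, -0.9475751939821666, -0.31517402960127144, 0.4960324265976954], [0.9986156386416913, 0.04976054521552167, 0.01704976246458359, 0.025452115971902226], [-0.00047270042399536394, -0.31563450364228396, 0.9488807283662136, 0.38768128417565034], [0.0, 0.0, 0.0, 1.0]]
```

View pics/c7.png

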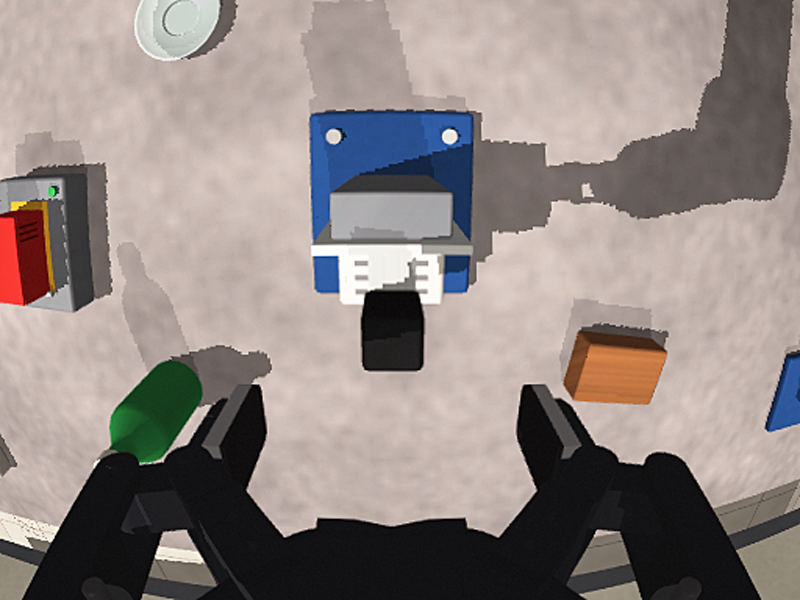

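View pics/c7s.png

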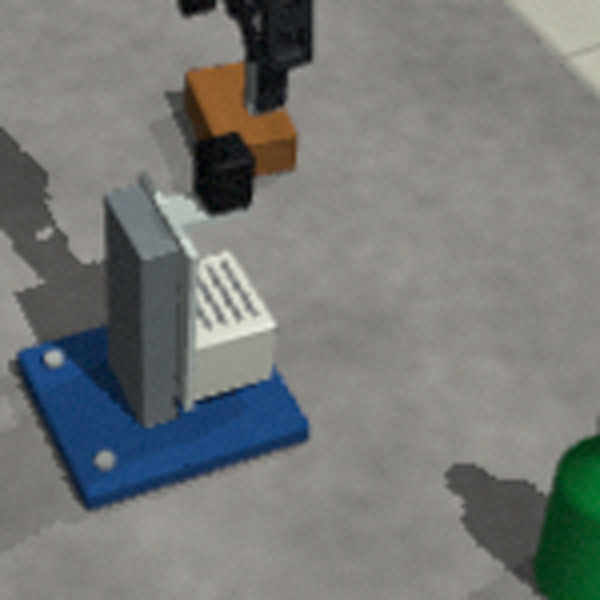

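```bash
python3 - <<'E'
import cv2
i=cv2.imread('pics/top0.png')[150:235,365:435]; cv2.imwrite('pics/c8.png',cv2.resize(i,None,fx=7,fy=7,interpolation=cv2.INTER_CUBIC))
E
```

```text
(no output)
```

View pics/c8.png

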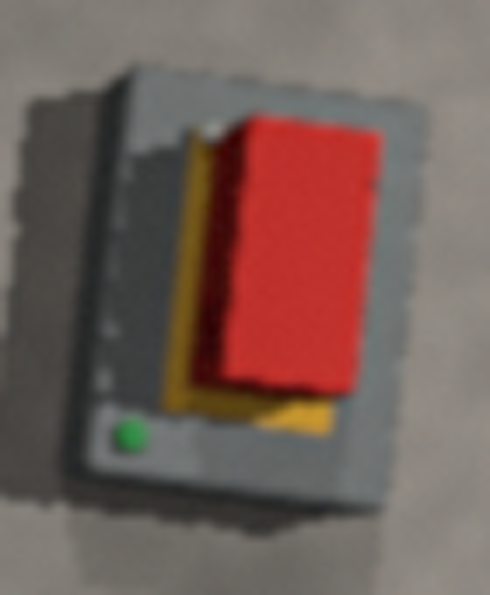

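>>> step_arm([
  [0,0,0.02,0,0,0,-1],
  [-0.02,-0.04,0.02,0,0,0,-1],
  [-0.03,-0.08,0.02,0,0,-1,-1],
  [-0.04,-0.12,0.02,0,0,-2,-1],
  [-0.05,-0.16,0.02,0,0,-3,-1],
  [-0.06,-0.2,0.02,0,0,-5,-1],
  [-0.07,-0.24,0.02,0,0,-5,-1],
  [-0.075,-0.28,0.01,0,0,-5,-1],
  [-0.08,-0.32,0,0,0,-5,-1],
  [-0.08,-0.34,-0.02,0,0,-5,-1],
])

```text
t: 10.67
eef_pos: [0.498, -0.3248, 0.226]
tool_rot: [0.002, 0.074, 0.997, -0.002]
contact_force: [0.0, -0.3, -0.2]
gripper_width: 1.0
```

>>> step_arm([
  [0,0,0,0,0,0,-1],
  [0,0,0,0,0,0,-1],
])

```text
t: 10.83
eef_pos: [0.4981, -0.3192, 0.223]
tool_rot: [-0.002, 0.072, 0.997, 0.0]
contact_force: [-0.7, 0.6, -0.0]
gripper_width: 1.004
```

```bash
python3 - <<'E'
from meas import *
cs,o=meas(['wrist','side','top'],['guard_hinge','guard_grip','toggle_tip'],'8')
i=cv2.imread('pics/wrist_8.png'); cv2.imwrite('pics/wrist_8L.png',cv2.resize(i,(800,600),interpolation=cv2.INTER_CUBIC))
ob=bot.get_obs();print(ob['t'],ob['eef_pos'],ob['tool_rot'],ob['contact_force'],ob['gripper_width'])
print(np.array(cs['wrist']['extrinsics']).tolist())
E
```

```text
guard_hinge side [342.3744 308.1984] 0.85 | guard_hinge top [405.2992 172.608 ] 0.65 | 
    [ 0.5809 -0.3304  0.0445] [0.0022 0.0022]
guard_grip wrist [256.3072 193.1904] 0.7 | guard_grip side [313.6    307.3152] 0.69 | guard_grip top [243.2   182.592] 0.68 | 
    [ 0.6072 -0.1612 -0.1984] [0.1617 0.0347 0.1909]

11.4333 [ 0.4996 -0.3181  0.2248] [ 0.0001  0.0704  0.9975 -0.    ] [1.0071 0.5181 0.2022] 0.9977945100634763
[[0.14237252690000832, -0.9393722967759551, -0.31194510996964125, 0.4162503512530887], [0.989812953237157, 0.13531378172806474, 0.04427751210700321, -0.30817393816031086], [0.0006174042780884406, -0.31507121183046033, 0.9490678322900009, 0.3660354518504837], [0.0, 0.0, 0.0, 1.0]]
```

View pics/wrist_8L.png

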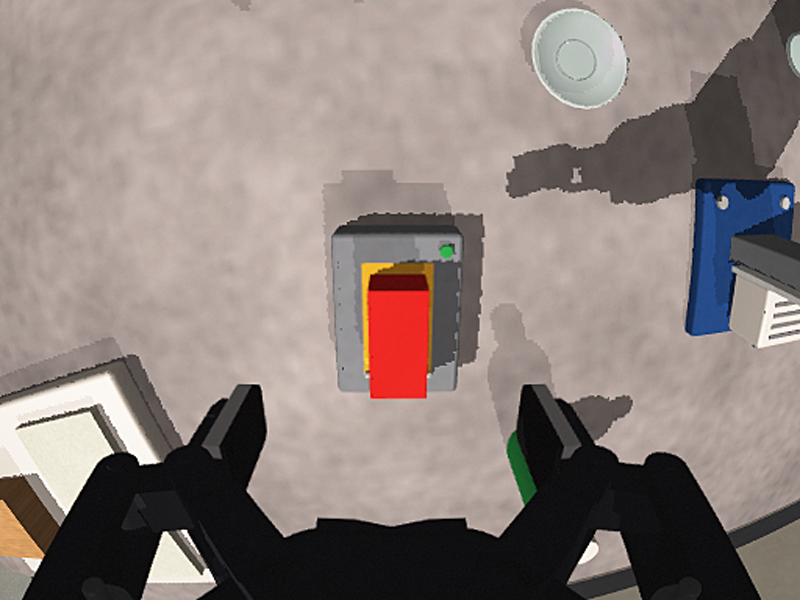

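```bash
cat > w8.py <<'E'
W=dict(intrinsics=[[297.3186,0,250.1048],[0,297.3186,190.8927],[0,0,1]],extrinsics=[[0.14237252690000832, -0.9393722967759551, -0.31194510996964125, 0.4162503512530887], [0.989812953237157, 0.13531378172806474, 0.04427751210700321, -0.30817393816031086], [0.0006174042780884406, -0.31507121183046033, 0.9490678322900009, 0.3660354518504837], [0.0, 0.0, 0.0, 1.0]])
E
python3 - <<'E'
from h import *; from w8 import *; from cam_saved import T
np.set_printoptions(precision=4,suppress=True)
def seg(n,c,cn,a,b,z):
    A=atz(ray(c,cn,a),z);B=atz(ray(c,cn,b),z);d=B-A;print(n,A[:2],B[:2],'len',np.linalg.norm(d),'ang',np.degrees(np.arctan2(d[1],d[0])),'mid',(A+B)/2)
o=lambda x,y:(x*.64,y*.64)
s=lambda n,a,b,z:seg(n,W,'wrist',o(*a),o(*b),z)
s('free',(370,290),(428,290),.082);s('hingeend',(370.5,398),(427,398),.082);s('L',(370,290),(370.5,398),.082);s('R',(428,290),(427,398),.082)
s('boxf',(333,237),(461,236),.04);s('boxb',(339,391),(456,391),.04);s('freebot',(371,276),(428,276),.044)
o2=lambda x,y:(365+x/7,150+y/7)
s=lambda n,a,b,z:seg(n,T,'top',o2(*a),o2(*b),z)
print('top');s('hingeend',(248,117),(382,133),.082);s('free',(222,380),(355,392),.082);s('L',(222,380),(248,117),.082);s('R',(355,392),(382,133),.082)
E
```

```text
free [ 0.5022 -0.3338] [ 0.5075 -0.297 ] len 0.03720957242552723 ang 81.81640626718197 mid [ 0.5048 -0.3154  0.082 ]
hingeend [ 0.581  -0.3462] [ 0.5868 -0.3067] len 0.03992104465002877 ang 81.6304417232626 mid [ 0.5839 -0.3264  0.082 ]
L [ 0.5022 -0.3338] [ 0.581  -0.3462] len 0.07976080276168722 ang -8.901172934540863 mid [ 0.5416 -0.34    0.082 ]
R [ 0.5075 -0.297 ] [ 0.5868 -0.3067] len 0.07990246916835118 ang -6.955619398829107 mid [ 0.5471 -0.3018  0.082 ]
boxf [ 0.4718 -0.3578] [ 0.484  -0.2668] len 0.09174707321704857 ang 82.334657945857 mid [ 0.4779 -0.3123  0.04  ]
boxb [ 0.5955 -0.376 ] [ 0.6092 -0.2824] len 0.09457036715835203 ang 81.66676281532281 mid [ 0.6024 -0.3292  0.04  ]
freebot [ 0.5033 -0.3349] [ 0.5092 -0.2942] len 0.04107794859042743 ang 81.84066282816748 mid [ 0.5063 -0.3146  0.044 ]
top
hingeend [ 0.5856 -0.3077] [ 0.5808 -0.348 ] len 0.04053651817427546 ang -96.77280864129501 mid [ 0.5832 -0.3279  0.082 ]
free [ 0.5062 -0.2976] [ 0.5027 -0.3372] len 0.03982154404928166 ang -95.10032781011218 mid [ 0.5045 -0.3174  0.082 ]
L [ 0.5062 -0.2976] [ 0.5856 -0.3077] len 0.08000376677898448 ang -7.311747670663652 mid [ 0.5459 -0.3027  0.082 ]
R [ 0.5027 -0.3372] [ 0.5808 -0.348 ] len 0.07885196435257054 ang -7.851520136750993 mid [ 0.5418 -0.3426  0.082 ]
```

>>> step_arm([
  [0.02,0,-0.04,0,0,0,-1],
  [0.02,0,-0.08,0,0,0,-1],
  [0.02,0,-0.12,0,0,0,-1],
  [0.02,0,-0.15,0,0,0,-1],
  [0.02,0,-0.172,0,0,0,-1],
  [0.02,0,-0.172,0,0,0,-1],
  [0.02,0,-0.172,0,0,0,-1],
])

```text
t: 12.02
eef_pos: [0.5189, -0.3181, 0.0519]
tool_rot: [-0.001, 0.071, 0.997, 0.0]
contact_force: [-0.2, 0.2, 0.2]
gripper_width: 0.999
```

```bash
python3 - <<'E'
from meas import *
cs,o=meas(['wrist'],[],'9')
i=cv2.imread('pics/wrist_9.png'); cv2.imwrite('pics/wrist_9L.png',cv2.resize(i,(800,600),interpolation=cv2.INTER_CUBIC))
ob=bot.get_obs();print(ob['t'],ob['eef_pos'],ob['tool_rot'],ob['contact_force'],ob['gripper_width'])
E
```

```text
12.0667 [ 0.5201 -0.3188  0.0535] [ 0.0004  0.0707  0.9975 -0.0003] [ 0.0609 -0.7764  0.8182] 1.0011365645177777
```

View pics/wrist_9L.png

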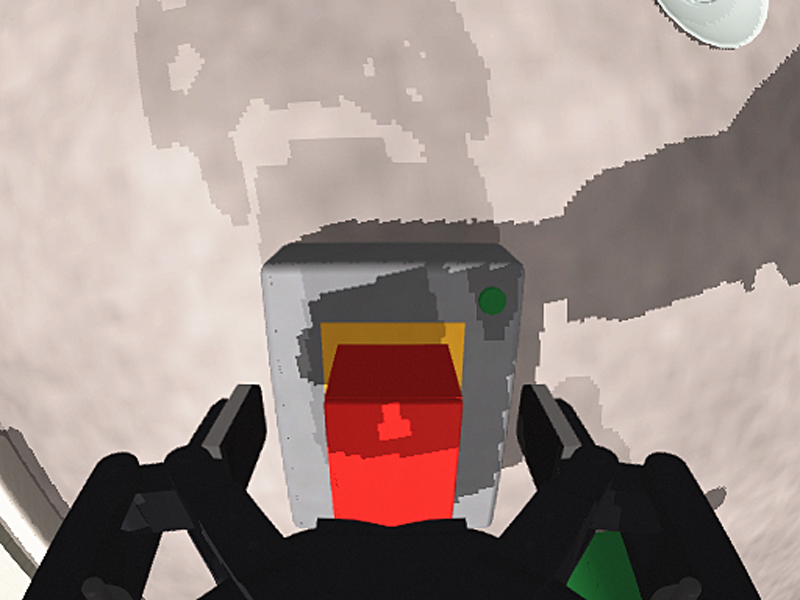

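>>> step_arm([
  [0,0,0,0,0,0,1],
  [0,0,0,0,0,0,1],
  [0,0,0,0,0,0,1],
  [0,0,0,0,0,0,1],
  [0,0,0,0,0,0,1],
  [0,0,0,0,0,0,1],
], force=25)

```text
t: 12.57
eef_pos: [0.52, -0.318, 0.0536]
tool_rot: [0.001, 0.071, 0.998, 0.0]
contact_force: [-1.4, 2.8, 6.1]
gripper_width: 0.465
```

```bash
python3 - <<'E'
import numpy as np
a=np.radians(-7.95);hx=np.array([np.cos(a),np.sin(a)])
r=lambda t:np.array([-65*np.cos(t)+27*np.sin(t),65*np.sin(t)+27*np.cos(t)])
for k in range(0,21):
    t=k*1.76/20; d=r(t)-r(0); print(k,round(t,3),np.round([*(d[0]*hx),d[1]],1))
E
```

```text
0 0.0 [ 0. -0.  0.]
1 0.088 [ 2.6 -0.4  5.6]
2 0.176 [ 5.7 -0.8 11. ]
3 0.264 [ 9.2 -1.3 16. ]
4 0.352 [13.2 -1.8 20.8]
5 0.44 [17.5 -2.4 25.1]
6 0.528 [22.2 -3.1 29.1]
7 0.616 [27.3 -3.8 32.6]
8 0.704 [32.6 -4.6 35.7]
9 0.792 [38.2 -5.3 38.2]
10 0.88 [44.  -6.1 40.3]
11 0.968 [49.9 -7.  41.9]
12 1.056 [56.  -7.8 42.9]
13 1.144 [62.1 -8.7 43.3]
14 1.232 [68.2 -9.5 43.3]
15 1.32 [ 74.3 -10.4  42.7]
16 1.408 [ 80.3 -11.2  41.5]
17 1.496 [ 86.2 -12.   39.8]
18 1.584 [ 92.  -12.8  37.6]
19 1.672 [ 97.5 -13.6  34.9]
20 1.76 [102.7 -14.3  31.8]
```

>>> step_arm([
  [0.0026,-0.0004,0.0056,0,0,0,1],
  [0.0057,-0.0008,0.011,0,0,0,1],
  [0.0092,-0.0013,0.016,0,0,0,1],
  [0.0132,-0.0018,0.0208,0,0,0,1],
  [0.0175,-0.0024,0.0251,0,0,0,1],
  [0.0222,-0.0031,0.0291,0,0,0,1],
  [0.0273,-0.0038,0.0326,0,0,0,1],
  [0.0326,-0.0046,0.0357,0,0,0,1],
  [0.0382,-0.0053,0.0382,0,0,0,1],
  [0.044,-0.0061,0.0403,0,0,0,1],
])

```text
t: 13.4
eef_pos: [0.5628, -0.3239, 0.0931]
tool_rot: [-0.001, 0.071, 0.998, 0.001]
contact_force: [-5.7, 4.2, -2.3]
gripper_width: 0.462
```

Next half, shifts relative to the current commanded pose (subtracting 44, -6.1, 40.3).

>>> step_arm([
  [0.0059,-0.0009,0.0016,0,0,0,1],
  [0.012,-0.0017,0.0026,0,0,0,1],
  [0.0181,-0.0026,0.003,0,0,0,1],
  [0.0242,-0.0034,0.003,0,0,0,1],
  [0.0303,-0.0043,0.0024,0,0,0,1],
  [0.0363,-0.0051,0.0012,0,0,0,1],
  [0.0422,-0.0059,-0.0005,0,0,0,1],
  [0.048,-0.0067,-0.0027,0,0,0,1],
  [0.0535,-0.0075,-0.0054,0,0,0,1],
  [0.0587,-0.0082,-0.0085,0,0,0,1],
])

```text
t: 14.23
eef_pos: [0.6235, -0.3325, 0.0862]
tool_rot: [0.001, 0.071, 0.998, 0.0]
contact_force: [-4.6, 3.3, 5.2]
gripper_width: 0.464
```

```bash
python3 - <<'E'
from meas import *
cs,o=meas(['wrist','side'],[],'10')
i=cv2.imread('pics/wrist_10.png'); cv2.imwrite('pics/wrist_10L.png',cv2.resize(i,(800,600),interpolation=cv2.INTER_CUBIC))
i=cv2.imread('pics/side_10.png')[234:384,260:410]; cv2.imwrite('pics/c10s.png',cv2.resize(i,None,fx=4,fy=4,interpolation=cv2.INTER_CUBIC))
ob=bot.get_obs();print(ob['t'],ob['eef_pos'],ob['tool_rot'],ob['contact_force'],ob['gripper_width'])
E
```

```text
14.3333 [ 0.6243 -0.3326  0.0858] [ 0.0014  0.0703  0.9975 -0.0001] [-1.6862  3.3501  2.2802] 0.46125347692116586
```

View pics/wrist_10L.png

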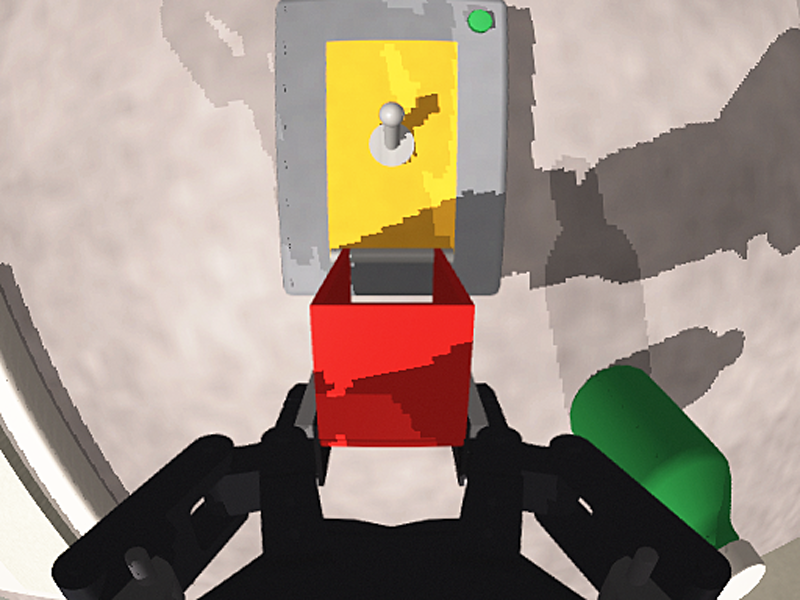

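View pics/c10s.png

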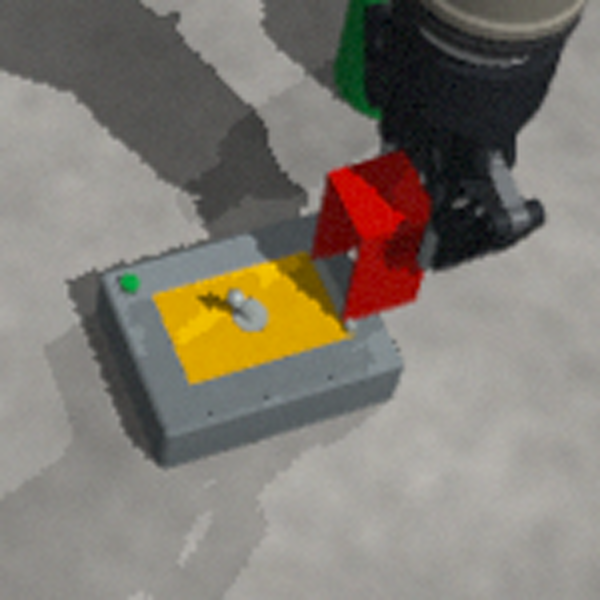

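```bash
python3 - <<'E'
from meas import *
cs,o=meas(['wrist','side'],['toggle_tip'],'11')
c=cs['wrist']
H=np.array([.5838,-.327]);a=np.radians(-7.95);hx=np.array([np.cos(a),np.sin(a)])
P=atz(ray(c,'wrist',(392*.64,113*.64)),.063);B=atz(ray(c,'wrist',(390*.64,146*.64)),.040);print(P,B,(P[:2]-H)@hx,(P[:2]-H)@[-hx[1],hx[0]],(B[:2]-H)@hx)
A=atz(ray(c,'wrist',(350*.64,249*.64)),.044);B=atz(ray(c,'wrist',(433*.64,249*.64)),.044);M=(A+B)/2;print('hinge?',M,(M[:2]-H)@hx)
E
```

```text
toggle_tip wrist [247.6032  70.3872] 0.53 | toggle_tip side [321.28  307.584] 0.58 | 
    [ 0.5312 -0.3231  0.0751] [0.0026 0.0026]
[ 0.5298 -0.3196  0.063 ] [ 0.5413 -0.322   0.04  ] -0.054546756237918576 -0.00014871693123657406 -0.042812120800334114
hinge? [ 0.5825 -0.3271  0.044 ] -0.0013151499301373177
```

>>> step_arm([
  [0,0,0,0,0,0,-0.6],
  [0,0,0,0,0,0,-0.6],
  [0,0,0.002,0,0,0,-0.6],
  [-0.03,0.0042,0.004,0,0,0,-0.6],
  [-0.07,0.0098,0.004,0,0,0,-0.6],
  [-0.11,0.0153,0.004,0,0,0,1],
  [-0.123,0.0172,0.004,0,0,0,1],
  [-0.123,0.0172,-0.01,0,0,0,1],
  [-0.123,0.0172,-0.029,0,0,0,1],
  [-0.123,0.0172,-0.029,0,0,0,1],
])

```text
t: 15.37
eef_pos: [0.4972, -0.3147, 0.0531]
tool_rot: [-0.002, 0.071, 0.997, 0.001]
contact_force: [-0.4, 0.5, 1.0]
gripper_width: 0.086
```

>>> step_arm([
  [0,0,0,0,0,0,1],
  [0.01,-0.0014,0,0,0,0,1],
  [0.015,-0.0021,0,0,0,0,1],
  [0.02,-0.0028,0,0,0,0,1],
  [0.025,-0.0035,0,0,0,0,1],
  [0.03,-0.0042,0,0,0,0,1],
])

```text
t: 15.87
eef_pos: [0.53, -0.3198, 0.0557]
tool_rot: [0.0, 0.07, 0.998, -0.0]
contact_force: [-1.0, 0.3, 1.7]
gripper_width: -0.006
```

>>> step_arm([
  [0.003,-0.0004,0,0,0,0,1],
  [0.005,-0.0007,0,0,0,0,1],
  [0.005,-0.0007,0,0,0,0,1],
])

```text
t: 16.12
eef_pos: [0.5346, -0.3203, 0.0553]
tool_rot: [0.0, 0.07, 0.998, -0.0]
contact_force: [-0.5, -0.2, 0.4]
gripper_width: 0.0
```

>>> step_arm([
  [0.002,-0.0003,0,0,0,0,1],
  [0.004,-0.0006,0,0,0,0,1],
  [0.004,-0.0006,0,0,0,0,1],
])

```text
t: 16.37
eef_pos: [0.5363, -0.3206, 0.0548]
tool_rot: [-0.002, 0.071, 0.997, 0.001]
contact_force: [-5.2, 1.3, 3.7]
gripper_width: -0.002
```

```bash
python3 - <<'E'
from meas import *
cs,o=meas(['wrist','side'],[],'12')
i=cv2.imread('pics/wrist_12.png'); cv2.imwrite('pics/wrist_12L.png',cv2.resize(i,(800,600),interpolation=cv2.INTER_CUBIC))
i=cv2.imread('pics/side_12.png')[234:384,260:410]; cv2.imwrite('pics/c12s.png',cv2.resize(i,None,fx=4,fy=4,interpolation=cv2.INTER_CUBIC))
ob=bot.get_obs();print(ob['t'],ob['eef_pos'],ob['contact_force'],ob['torque'])
E
```

```text
16.4667 [ 0.5363 -0.3206  0.0549] [-4.4293  1.3853  2.7075] [0.2387 1.1109 0.0415]
```

View pics/c12s.png

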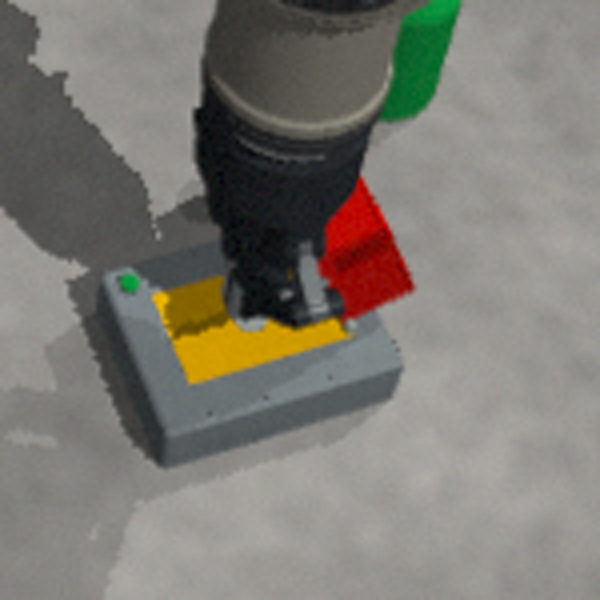

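View pics/wrist_12L.png

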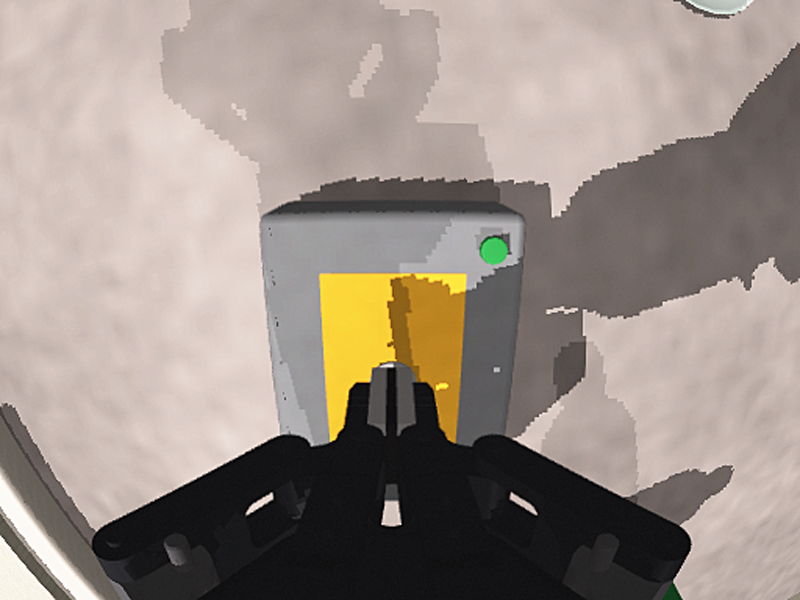

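>>> step_arm([
  [0.002,-0.0003,0,0,0,0,1],
  [0.002,-0.0003,0,0,0,0,1],
])

```text
t: 16.63
eef_pos: [0.5366, -0.3206, 0.0547]
tool_rot: [-0.003, 0.071, 0.997, 0.001]
contact_force: [-9.5, 2.4, 5.0]
gripper_width: 0.001
```

>>> step_arm([
  [-0.02,0.0028,0,0,0,0,1],
  [-0.05,0.007,0.005,0,0,0,1],
  [-0.08,0.011,0.03,0,0,0,1],
  [-0.1,0.014,0.06,0,0,0,1],
])

```text
t: 16.97
eef_pos: [0.4363, -0.3061, 0.114]
tool_rot: [-0.003, 0.071, 0.997, 0.001]
contact_force: [0.8, -0.2, 0.7]
gripper_width: -0.001
```

```bash
python3 - <<'E'
from meas import *
cs,o=meas(['wrist','side','top'],[],'13')
i=cv2.imread('pics/wrist_13.png'); cv2.imwrite('pics/wrist_13L.png',cv2.resize(i,(800,600),interpolation=cv2.INTER_CUBIC))
i=cv2.imread('pics/side_13.png')[234:384,260:410]; cv2.imwrite('pics/c13s.png',cv2.resize(i,None,fx=4,fy=4,interpolation=cv2.INTER_CUBIC))
ob=bot.get_obs();print(ob['t'],ob['eef_pos'],ob['contact_force'],ob['torque'])
np.save('E13.npy',cs['wrist']['extrinsics'])
E
```

```text
17.1167 [ 0.4405 -0.3082  0.1178] [ 1.2073  0.2937 -0.2277] [ 0.0119 -0.0405  0.0087]
```

View pics/c13s.png

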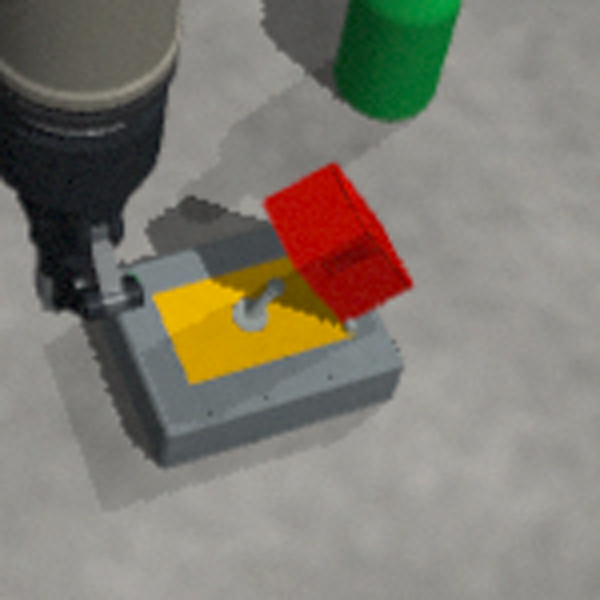

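View pics/wrist_13L.png

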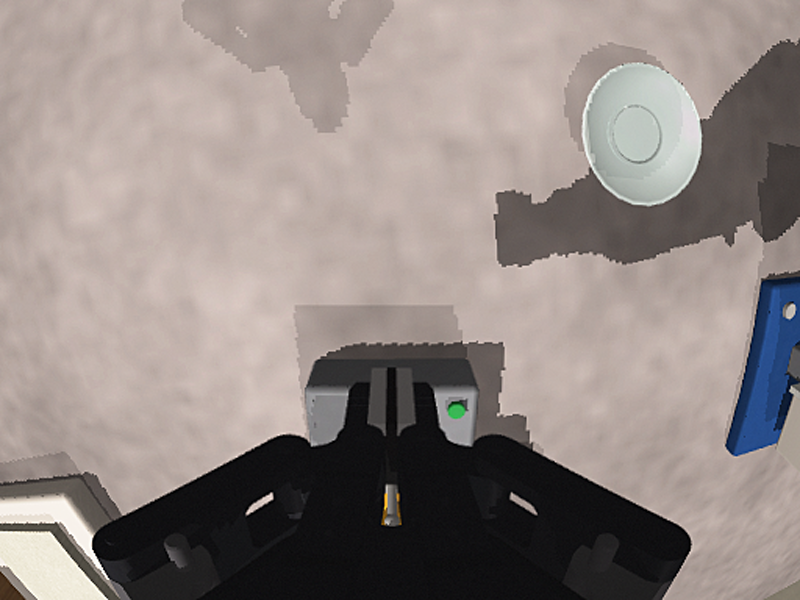

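```bash
python3 - <<'E'
from h import *; from cam_saved import S
H=np.array([.5838,-.327]);a=np.radians(-7.95);hx=np.array([np.cos(a),np.sin(a)])
for off in (-.045,-.043):
  print('base',(proj(S,'side',[*(H+off*hx),.04])-[260,234])*4)
  for th in (-.45,0,.2,.3,.4,.45):
    p=[*(H+(off+.026*np.sin(th))*hx),.04+.026*np.cos(th)]; print(off,th,(proj(S,'side',p)-[260,234])*4)
E
python3 - <<'E'
import cv2
i=cv2.imread('pics/side_13.png')[290:330,305:355]; cv2.imwrite('pics/c13z.png',cv2.resize(i,None,fx=14,fy=14,interpolation=cv2.INTER_CUBIC))
E
```

```text
base [244.0650372  318.49198666]
-0.045 -0.45 [228.0999452 300.7697481]
-0.045 0 [249.62897804 291.96258481]
-0.045 0.2 [259.07038103 289.71514046]
-0.045 0.3 [263.57327191 289.02807665]
-0.045 0.4 [267.86792062 288.64159931]
-0.045 0.45 [269.92323773 288.56213124]
base [247.69969917 317.42109596]
-0.043 -0.45 [231.81549503 299.68523261]
-0.043 0 [253.33243686 290.88274623]
-0.043 0.2 [262.76376136 288.63801097]
-0.043 0.3 [267.26071187 287.95239552]
-0.043 0.4 [271.54890414 287.56740906]
-0.043 0.45 [273.60082121 287.48869757]
```

View pics/c13z.png

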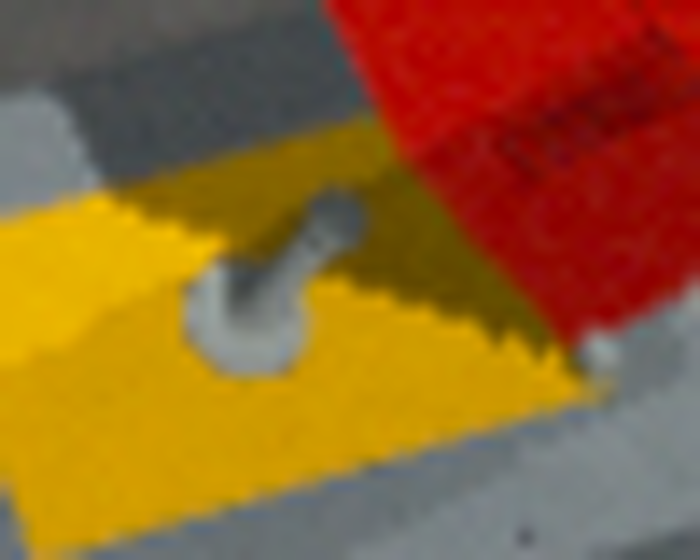

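>>> step_arm([
  [0,0,0.03,0,0,0,-1],
  [0,0,0.06,0,0,0,-1],
  [0,0.01,0.1,0,0,0,-1],
  [0.01,0.04,0.13,0,0,0,-1],
  [0.02,0.07,0.16,0,0,0,-1],
  [0.03,0.1,0.18,0,0,0,-1],
  [0.04,0.13,0.2,0,0,0,-1],
  [0.05,0.16,0.2,0,0,0,-1],
  [0.05,0.16,0.2,0,0,0,-1],
  [0.05,0.16,0.2,0,0,0,-1],
])

```text
t: 17.95
eef_pos: [0.4917, -0.1446, 0.3151]
tool_rot: [0.0, 0.068, 0.998, 0.0]
contact_force: [-0.5, -0.5, 0.2]
gripper_width: 0.997
```

>>> step_arm([
  [0,0,0,0,0,0,-1],
  [0,0,0,0,0,0,-1],
  [0,0,0,0,0,0,-1],
  [0,0,0,0,0,0,-1],
  [0,0,0,0,0,0,-1],
  [0,0,0,0,0,0,-1],
  [0,0,0,0,0,0,-1],
  [0,0,0,0,0,0,-1],
  [0,0,0,0,0,0,-1],
  [0,0,0,0,0,0,-1],
])

```text
t: 18.78
eef_pos: [0.4902, -0.1472, 0.3154]
tool_rot: [0.0, 0.071, 0.998, 0.0]
contact_force: [0.1, -0.3, 0.9]
gripper_width: 0.998
```

>>> step_arm([
  [0,0,0,0,0,0,-1],
  [0,0,0,0,0,0,-1],
  [0,0,0,0,0,0,-1],
  [0,0,0,0,0,0,-1],
  [0,0,0,0,0,0,-1],
  [0,0,0,0,0,0,-1],
  [0,0,0,0,0,0,-1],
  [0,0,0,0,0,0,-1],
  [0,0,0,0,0,0,-1],
  [0,0,0,0,0,0,-1],
])

```text
t: 19.62
eef_pos: [0.4902, -0.1472, 0.3154]
tool_rot: [-0.0, 0.071, 0.998, 0.0]
contact_force: [-0.5, -0.4, -0.8]
gripper_width: 0.997
```

>>> step_arm([
  [0,0,0,0,0,0,-1],
  [0,0,0,0,0,0,-1],
  [0,0,0,0,0,0,-1],
  [0,0,0,0,0,0,-1],
  [0,0,0,0,0,0,-1],
  [0,0,0,0,0,0,-1],
  [0,0,0,0,0,0,-1],
  [0,0,0,0,0,0,-1],
  [0,0,0,0,0,0,-1],
  [0,0,0,0,0,0,-1],
])

```text
t: 20.45
eef_pos: [0.4902, -0.1472, 0.3154]
tool_rot: [-0.0, 0.071, 0.998, -0.0]
contact_force: [-0.5, 0.2, 0.2]
gripper_width: 1.001
```

```bash
python3 - <<'E'
from meas import *
cs,o=meas(['wrist','side','top'],[],'14')
for n in ('wrist','side','top'):
    i=cv2.imread(f'pics/{n}_14.png'); cv2.imwrite(f'pics/{n}_14L.png',cv2.resize(i,(800,600),interpolation=cv2.INTER_CUBIC))
i=cv2.imread('pics/side_14.png'); a=cv2.resize(i[234:384,260:410],None,fx=2.6,fy=4,interpolation=cv2.INTER_CUBIC);b=cv2.resize(i[110:260,210:360],None,fx=2.6,fy=4,interpolation=cv2.INTER_CUBIC)
cv2.imwrite('pics/c14s.png',np.hstack([a,b]))
ob=bot.get_obs();print(ob['t'],ob['eef_pos'],ob['contact_force'])
np.save('E14.npy',cs['wrist']['extrinsics'])
E
```

```text
20.6 [ 0.4902 -0.1472  0.3154] [ 0.6292 -0.297   0.2477]
```

View pics/c14s.png

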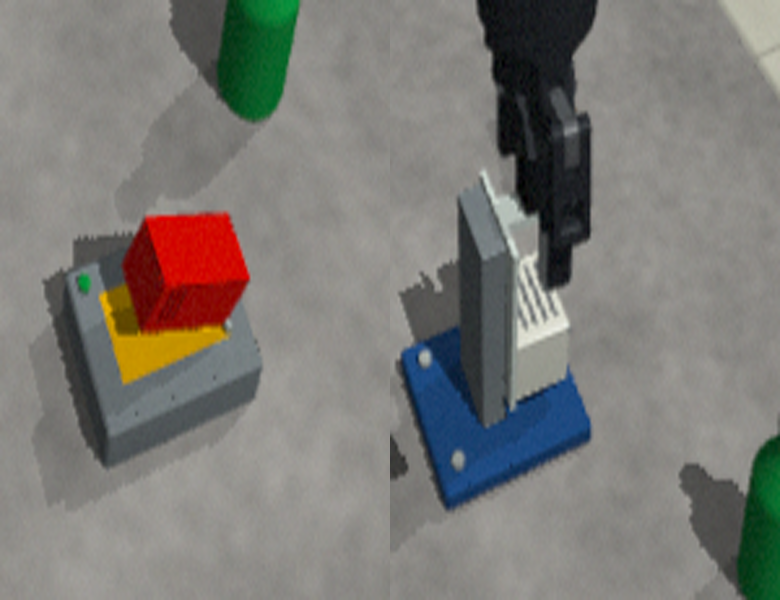

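View pics/wrist_14L.png

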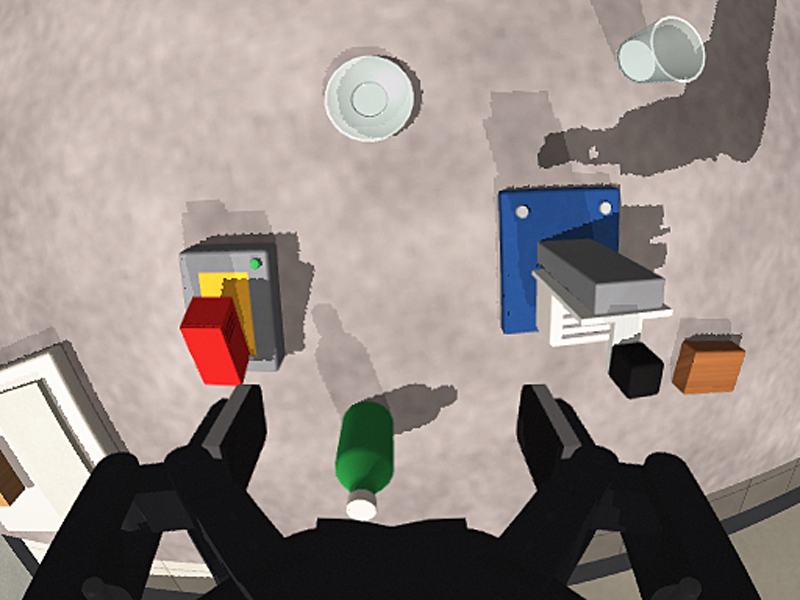

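View pics/top_14L.png

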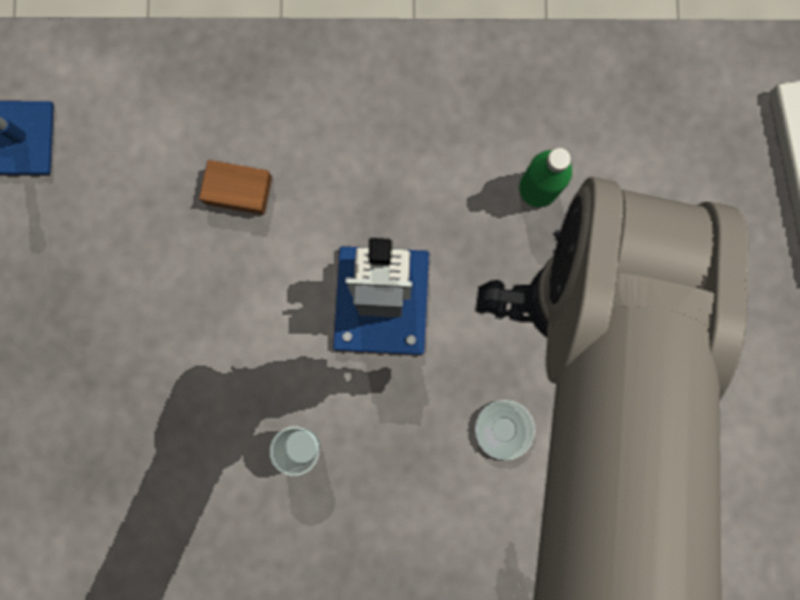

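```bash
python3 - <<'E'
from h import *; from cam_saved import S,T
W=dict(intrinsics=[[297.3186,0,250.1048],[0,297.3186,190.8927],[0,0,1]],extrinsics=np.load('E14.npy'))
a=np.radians(-2.95);R=np.array([[np.cos(a),-np.sin(a),0],[np.sin(a),np.cos(a),0],[0,0,1]])
O=np.array([.5387,.0225,0])
def L(p,m): return O+R@(np.array(p)+[m,0,.036])
pts=[(x,y,z) for x in(-.0025,.0025) for y in(-.04,.04) for z in(0,.128)]+[(.034+i*.014,j*.014,z) for i in(-1,1) for j in(-1,1) for z in (.128,.166)]
outs=[]
for n,c,(x0,y0,x1,y1) in (('side',S,(230,140,330,230)),('top',T,(205,140,290,220)),('wrist',W,(310,140,450,270))):
    im=cv2.imread(f'pics/{n}_14.png')[y0:y1,x0:x1]; k=6 if n!='wrist' else 4
    im=cv2.resize(im,None,fx=k,fy=k,interpolation=cv2.INTER_CUBIC)
    for i,p in enumerate(pts):
        u=(proj(c,n,L(p,.0045))-[x0,y0]+.5)*k; cv2.circle(im,(int(u[0]),int(u[1])),3,(0,0,255) if i<8 else (0,255,0),1)
    cv2.imwrite(f'pics/ov_{n}.png',im)
E
```

```text
(no output)
```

View pics/ov_side.png

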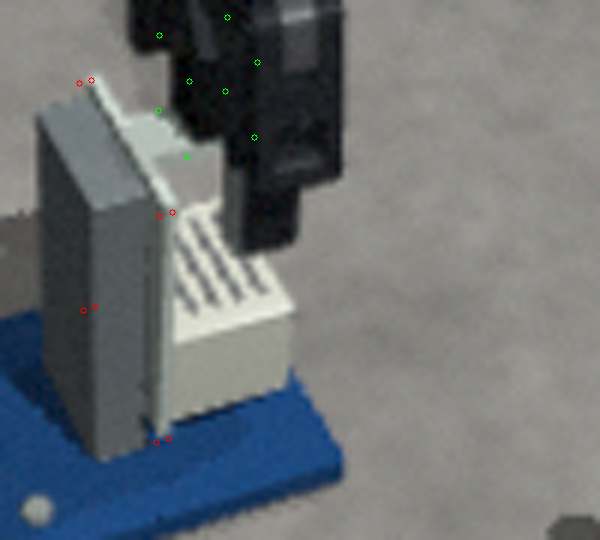

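View pics/ov_top.png

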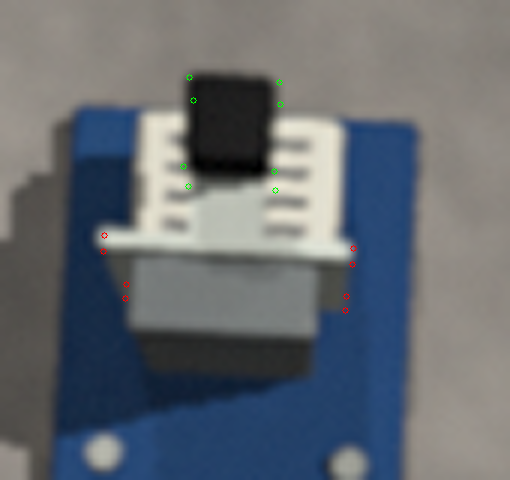

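View pics/ov_wrist.png

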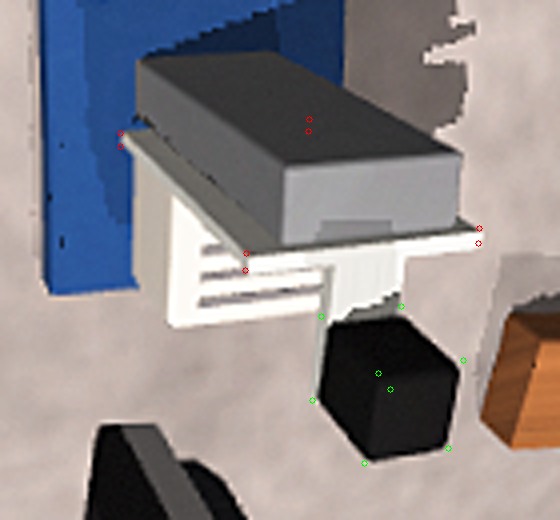

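```bash
python3 - <<'E'
from h import *; from cam_saved import S
a=np.radians(-2.95);R=np.array([[np.cos(a),-np.sin(a),0],[np.sin(a),np.cos(a),0],[0,0,1]])
O=np.array([.5387,.0225,0])
for p in [(0,-.03,.165),(-.024,-.03,.165),(-.024,.03,.165),(-.024,-.03,.018),(0,-.03,.018),(.075,-.065,.018)]:
    print(p,(proj(S,'side',O+R@np.array(p))-[230,140]+.5)*6)
E
python3 - <<'E'
import cv2
i=cv2.imread('pics/side_14.png')[145:222,232:285]; cv2.imwrite('pics/z.png',cv2.resize(i,None,fx=7.7,fy=7.7,interpolation=cv2.INTER_CUBIC))
E
```

```text
(0, -0.03, 0.165) [144.39371143 198.29046849]
(-0.024, -0.03, 0.165) [ 84.91973112 215.36506362]
(-0.024, 0.03, 0.165) [ 26.939602   114.74678235]
(-0.024, -0.03, 0.018) [ 88.43676007 472.36806225]
(0, -0.03, 0.018) [142.56949974 455.39424035]
(0.075, -0.065, 0.018) [343.89908733 462.20995901]
```

View pics/z.png

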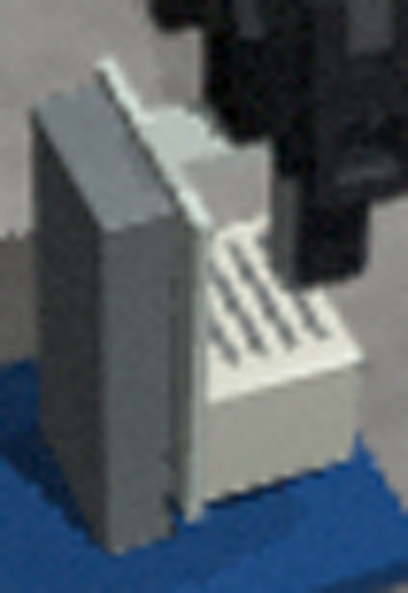

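>>> step_arm([
  [0,0,0,0,0,0,-1],
  [0,0,0,0,0,0,-1],
  [0,0,0,0,0,0,-1],
  [0,0,0,0,0,0,-1],
  [0,0,0,0,0,0,-1],
  [0,0,0,0,0,0,-1],
  [0,0,0,0,0,0,-1],
  [0,0,0,0,0,0,-1],
  [0,0,0,0,0,0,-1],
  [0,0,0,0,0,0,-1],
])

```text
t: 21.43
eef_pos: [0.4902, -0.1472, 0.3154]
tool_rot: [-0.0, 0.071, 0.998, 0.0]
contact_force: [-0.3, -0.0, -0.0]
gripper_width: 1.001
```

>>> step_arm([
  [0,0,0,0,0,0,-1],
  [0,0,0,0,0,0,-1],
  [0,0,0,0,0,0,-1],
  [0,0,0,0,0,0,-1],
  [0,0,0,0,0,0,-1],
  [0,0,0,0,0,0,-1],
  [0,0,0,0,0,0,-1],
  [0,0,0,0,0,0,-1],
  [0,0,0,0,0,0,-1],
  [0,0,0,0,0,0,-1],
])

```text
t: 22.27
eef_pos: [0.4902, -0.1472, 0.3154]
tool_rot: [0.0, 0.071, 0.998, 0.0]
contact_force: [-0.5, 0.1, 0.6]
gripper_width: 1.0
```

>>> step_arm([
  [0,0,0,0,0,0,-1],
  [0,0,0,0,0,0,-1],
  [0,0,0,0,0,0,-1],
  [0,0,0,0,0,0,-1],
  [0,0,0,0,0,0,-1],
  [0,0,0,0,0,0,-1],
  [0,0,0,0,0,0,-1],
  [0,0,0,0,0,0,-1],
  [0,0,0,0,0,0,-1],
  [0,0,0,0,0,0,-1],
])

```text
t: 23.1
eef_pos: [0.4902, -0.1472, 0.3154]
tool_rot: [-0.0, 0.071, 0.998, 0.0]
contact_force: [0.3, 0.3, -0.3]
gripper_width: 0.998
```

>>> step_arm([
  [0,0,0,0,0,0,-1],
  [0,0,0,0,0,0,-1],
  [0,0,0,0,0,0,-1],
  [0,0,0,0,0,0,-1],
  [0,0,0,0,0,0,-1],
  [0,0,0,0,0,0,-1],
  [0,0,0,0,0,0,-1],
  [0,0,0,0,0,0,-1],
  [0,0,0,0,0,0,-1],
  [0,0,0,0,0,0,-1],
])

```text
t: 23.93
eef_pos: [0.4902, -0.1472, 0.3154]
tool_rot: [-0.0, 0.071, 0.998, 0.0]
contact_force: [-0.0, 0.7, 0.9]
gripper_width: 1.001
```

```bash
python3 - <<'E'
from meas import *
cs,o=meas(['wrist','side'],[],'15')
i=cv2.imread('pics/side_15.png'); a=cv2.resize(i[234:384,260:410],None,fx=4,fy=4,interpolation=cv2.INTER_CUBIC)
cv2.imwrite('pics/c15s.png',a)
i=cv2.imread('pics/wrist_15.png'); cv2.imwrite('pics/c15w.png',cv2.resize(i[120:270,90:230],None,fx=4,fy=4,interpolation=cv2.INTER_CUBIC))
ob=bot.get_obs();print(ob['t'],ob['eef_pos'],ob['contact_force'])
E
```

```text
24.0333 [ 0.4902 -0.1471  0.3153] [-0.2064  0.2755  0.661 ]
```

View pics/c15s.png

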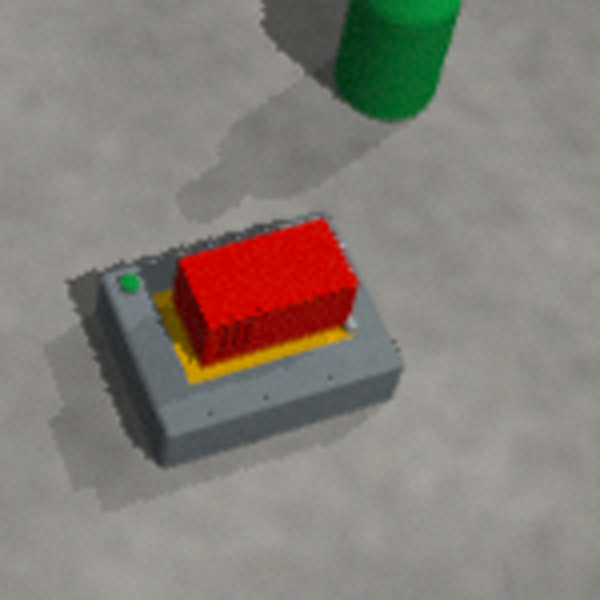

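View pics/c15w.png

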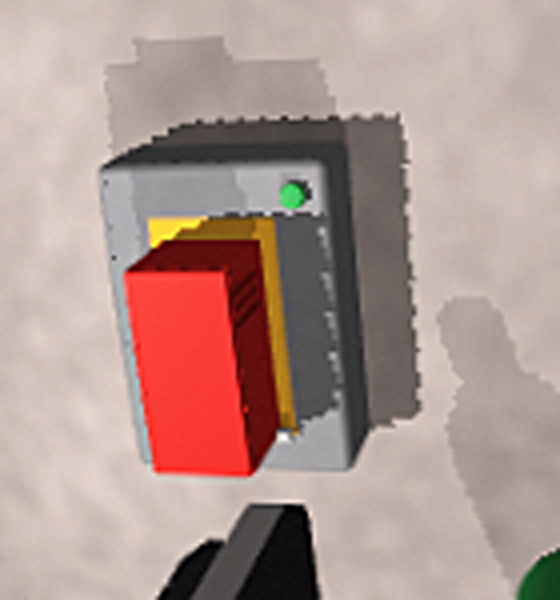

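>>> step_arm([
  [0,0,0,0,0,0,-1],
  [0,0,0,0,0,0,-1],
  [0,0,0,0,0,0,-1],
  [0,0,0,0,0,0,-1],
  [0,0,0,0,0,0,-1],
  [0,0,0,0,0,0,-1],
  [0,0,0,0,0,0,-1],
  [0,0,0,0,0,0,-1],
  [0,0,0,0,0,0,-1],
  [0,0,0,0,0,0,-1],
])

```text
t: 24.87
eef_pos: [0.4902, -0.1472, 0.3154]
tool_rot: [0.0, 0.071, 0.998, 0.0]
contact_force: [0.1, 0.2, -0.4]
gripper_width: 1.009
```

>>> step_arm([
  [0,0,0,0,0,0,-1],
  [0,0,0,0,0,0,-1],
  [0,0,0,0,0,0,-1],
  [0,0,0,0,0,0,-1],
  [0,0,0,0,0,0,-1],
  [0,0,0,0,0,0,-1],
  [0,0,0,0,0,0,-1],
  [0,0,0,0,0,0,-1],
  [0,0,0,0,0,0,-1],
  [0,0,0,0,0,0,-1],
])

```text
t: 25.7
eef_pos: [0.4902, -0.1472, 0.3154]
tool_rot: [0.0, 0.071, 0.998, -0.0]
contact_force: [0.2, -1.2, -0.6]
gripper_width: 0.998
```

```bash
python3 - <<'E'
from meas import *
cs,o=meas(['side','top','wrist'],[],'16')
def bb(f):
    i=cv2.imread(f).astype(int)[230:384,250:420]; m=(i[...,2]>110)&(i[...,1]<40)&(i[...,0]<40); ys,xs=np.nonzero(m); return xs.min(),xs.max(),ys.min(),ys.max(),m.sum(),xs.mean().round(2),ys.mean().round(2)
for k in ('0','_15','_16'): print(k,bb(f'pics/side{k}.png'))
a=cv2.imread('pics/side0.png').astype(int);b=cv2.imread('pics/side_16.png').astype(int)
d=np.abs(a-b).max(2)[285:320,300:360]; print('diff>60 near guard',(d>60).sum())
a=cv2.imread('pics/side_14.png').astype(int)
print('lamp change 14->16',(np.abs(a-b).max(2)[145:222,232:265]>30).sum())
cv2.imwrite('pics/side_16L.png',cv2.resize(cv2.imread('pics/side_16.png'),(800,600)))
print(bot.get_obs()['t'])
E
```

```text
0 (np.int64(55), np.int64(98), np.int64(59), np.int64(94), np.int64(1005), np.float64(77.24), np.float64(75.61))
_15 (np.int64(55), np.int64(98), np.int64(59), np.int64(94), np.int64(1004), np.float64(77.2), np.float64(75.74))
_16 (np.int64(55), np.int64(98), np.int64(59), np.int64(94), np.int64(1004), np.float64(77.17), np.float64(75.75))
diff>60 near guard 0
lamp change 14->16 0
25.85
```

View pics/side_16L.png

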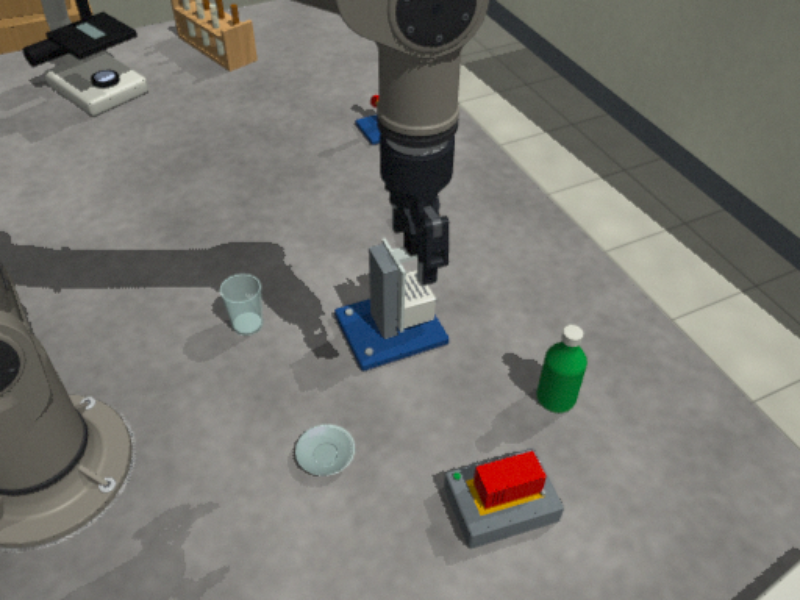

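```bash
python3 -c "
from station import bot
print(bot.hand_in())"
```

```text
the job is handed in; nothing more can be done
None
```

I handed the job in at about 26 s on the clock. The lamp is on the screw and the gripper has let go of it. The toggle is on and the guard has fallen shut.

**Lamp:** The keyhole passed over the brass head without touching it. I slid the lamp down until the screw took its weight, at a tool height of 165.1 mm against the 165.5 mm I expected. The pictures after release show it level and not moving. It leans forward by perhaps 1°, within the play between the head and the column.

**Toggle:** I pushed it until it met a hard stop, where the force rose to 9.5 N for 0.3 mm of travel. With the guard still up, its tip was where the fully-on position should be. The guard now hides it, so I could not look again.

**Guard:** In the side view it sits in the same place as at the start, with no clear pixel difference around it.

**Bystanders:** By eye in the last side and earlier top pictures, the beaker, dish, soap bottle and slide box had not moved. In the last side picture the slide box is hidden behind the gripper. I didn't measure any of the four.

**Checks that disagreed:**
- The side camera is about 1–2 pixels (3–4 mm) off on the stand. I judged the lamp's height against the column in the same picture instead, which put the lamp at, or up to about 2 mm below, its expected home height.
- One network reading of the guard grip in the top view was wrong, at the stand instead, so I left it out.

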